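# Clip the nut drivers back on their rail in size order

### The job

Put the three nut drivers back on the sloping clip rail in size order: the large blue one in the wide clip at the left end, the red one in the middle, the small yellow one in the narrow clip at the right end. Press the black waist of each into its clip until it snaps fully home, handle pointing up the slope, and let go. Leave the jar, the tape roll and the multimeter where they are.

Things in the scene. Friction and masses are not known exactly. Their poses are not given: they have to be found in the camera images.
- driver_blue: largest nut driver, blue handle, 142 mm long, 150 g, lying on the desk with its axis 14.5 mm up (z up at the start). Origin: on the axis, middle of its round black waist (24 mm thick, x = -13.5 to 13.5 mm). +x points to the handle end. blue hexagonal grip, 29 mm across flats: x = 13.5 to 65.5; blue hexagonal collar: x = -21 to -13.5; steel shank with a 17 mm socket: to x = -76
- driver_blue_grip (a point): point on the axis of the blue driver in its hexagonal grip, 35 mm from the origin towards the handle end: a good place to grasp, across the flats
- clip_wide (a point): widest spring clip, at the left (+y) end of the rail, for a 24 mm waist. The point is where a driver's origin lies when its waist is fully home, 12 mm above the clip's base. x: up the slope, away from the robot (handles point this way); y: along the rail to the left; z: square out of the rail, 25 degrees from vertical, towards the robot
- driver_red: middle-sized nut driver, red handle, 128 mm long, 120 g, lying on the desk with its axis 12.5 mm up (z up at the start). Origin: on the axis, middle of its round black waist (20 mm thick, x = -13.5 to 13.5 mm). +x points to the handle end. red hexagonal grip, 25 mm across flats: x = 13.5 to 59.5; red hexagonal collar: x = -21 to -13.5; steel shank with a 14 mm socket: to x = -69
- driver_red_grip (a point): point on the axis of the red driver in its hexagonal grip, 35 mm from the origin towards the handle end: a good place to grasp, across the flats
- clip_middle (a point): middle spring clip, for a 20 mm waist. The point is where a driver's origin lies when its waist is fully home, 10 mm above the clip's base. x: up the slope, away from the robot (handles point this way); y: along the rail to the left; z: square out of the rail, 25 degrees from vertical, towards the robot
- driver_yellow: smallest nut driver, yellow handle, 116 mm long, 90 g, lying on the desk with its axis 10.5 mm up (z up at the start). Origin: on the axis, middle of its round black waist (16 mm thick, x = -13.5 to 13.5 mm). +x points to the handle end. yellow hexagonal grip, 21 mm across flats: x = 13.5 to 53.5; yellow hexagonal collar: x = -21 to -13.5; steel shank with a 11 mm socket: to x = -62
- driver_yellow_grip (a point): point on the axis of the yellow driver in its hexagonal grip, 35 mm from the origin towards the handle end: a good place to grasp, across the flats
- clip_narrow (a point): narrowest spring clip, at the right (-y) end of the rail, for a 16 mm waist. The point is where a driver's origin lies when its waist is fully home, 8 mm above the clip's base. x: up the slope, away from the robot (handles point this way); y: along the rail to the left; z: square out of the rail, 25 degrees from vertical, towards the robot
- clip_rail: 20 x 20 mm aluminium rail, 230 mm long, fixed on the stand; axes as the clips'; origin in the middle of its top, level with the clips' bases, 80 mm above the desk. Clips 75 mm apart: two sprung steel jaws each, 18 mm long in x, flared tips 12 to 14 mm past the clip's point in z. They catch a waist within 4 mm of centre in y; a straight push of 8 to 15 N along -z snaps it home; it then stays
- stand: grey sheet-steel bench stand under the rail, fixed; base plate 150 x 236 x 4 mm, a 3 mm side plate at each end of the rail; origin on the desk under the middle of the rail; at yaw 0 x points away from the robot. More than 14 mm up or down the slope from the rail's middle line nothing lies beneath a clipped driver, so fingers may reach past it there
- flux_jar: bystander: black-capped jar, 48 mm across, 34 mm high, origin under its centre
- tape_roll: bystander: roll of amber tape lying flat, 60 x 66 x 12 mm, origin under its centre
- multimeter: bystander: hand multimeter in a green holster, 152 x 78 x 52 mm, origin under its centre

How it is judged (in metres and radians):
At the end, for the whole second after the job is handed in: Each driver is at rest in its own clip (blue in the wide one, red in the middle one, yellow in the narrow one): its origin within 8 mm of the clip's point and less than 3 mm proud of it, its axis within 0.15 rad of the clip's x axis, its handle on the upper side (distance between driver_blue and clip_wide below 0.008 m and z of driver_blue in the frame of clip_wide below 0.003 m and angle between the x axis of driver_blue and the x axis of clip_wide, either way round below 0.15 rad and x of driver_blue_grip in the frame of clip_wide above 0.02 m and linear speed of each of driver_blue, driver_red, driver_yellow below 0.02 m/s and distance between driver_red and clip_middle below 0.008 m and z of driver_red in the frame of clip_middle below 0.003 m and angle between the x axis of driver_red and the x axis of clip_middle, either way round below 0.15 rad and x of driver_red_grip in the frame of clip_middle above 0.02 m and distance between driver_yellow and clip_narrow below 0.008 m and z of driver_yellow in the frame of clip_narrow below 0.003 m and angle between the x axis of driver_yellow and the x axis of clip_narrow, either way round below 0.15 rad and x of driver_yellow_grip in the frame of clip_narrow above 0.02 m); the robot touches nothing.
It fails at once if the jar is moved more than 30 mm (distance of flux_jar from where it was at the start of the episode above 0.03 m).
It fails at once if the tape roll is moved more than 30 mm (distance of tape_roll from where it was at the start of the episode above 0.03 m).
It fails at once if the multimeter is moved more than 30 mm (distance of multimeter from where it was at the start of the episode above 0.03 m).
It also fails if it takes over 70 s, if anything falls off the work surface, if the arm or the gripper's body presses on something with over 40 N, if the wrist force passes 120 N, or if a joint passes its speed limit or range.

### The arm

A 7-joint arm with a two-finger parallel gripper is mounted at the origin on a cart in front of the work surface, level with it; the furniture and walls round the work are solid. World frame = base frame: x ahead of the robot, y to its left, z up, the work surface at z = 0. Lengths are in mm, angles in rad, forces in N, time in s.
With the tool pointing down it reaches from about 350 to 900 mm from the base axis. Payload 8.1 kg.
Tool frame: the origin (TCP) lies at the very end of the fingers, on their centre line; the grasp point (between the pads) lies behind it (grasp_offset is the z of the grasp point in the tool frame, in mm); z points along the fingers, y is the line along which they close (so a half turn about z gives the same grasp; the last joint's range is limited). The gripper opens to 92 mm and grips with 3 to 60 N. Pads are 19 mm wide; open, the fingers measure 130 mm over their backs; the gripper's body (75 mm by 190 mm) begins 47 mm behind the grasp point.
Start: joints at [1.084, 0.434, 0.025, 1.573, -0.012, 1.134, -0.075], TCP at [234.007, -579.553, 226.742] pointing down, gripper open.
Joint ranges: [-2.62, 2.62], [-0.44, 2.09], [-1.27, 1.32], [0.08, 2.57], [-1.32, 4.46], [0.12, 2], [-2.74, 2.74]. Speed limits (rad/s): [2.22, 2.22, 3.01, 3.01, 3.14, 3.14, 3.14].

### API

Orientations are given as a rotation vector (axis times angle).
In Python, from station import get_obs, camera, sign_off, grasp_offset gives the robot as it stands.
- The arm moves only by the tool carry_out, never from a script. Its argument "series" is a list of rows, each an object of numbers: "dx", "dy", "dz": the shift along the tool's x, y, z normalised to -1 to 1, where 1 is 0.1 m; "rx", "ry", "rz": the turn, a rotation vector about the tool's x, y, z normalised to -1 to 1, where 1 is pi rad; "fingers": the opening, from -1 (shut) to 1 (fully open), so that 0 is half open. In form: [{"dx": .., "dy": .., "dz": .., "rx": .., "ry": .., "rz": .., "fingers": ..}, ...]. A call has 1 to 5 rows; each row is the pose to reach, as a shift and turn from the pose commanded when the call began, along the tool's axes at that moment, turning the shorter way round; what a row does not reach only later rows make up. A row lasts 1/12 s, in which the tool goes at most 41.7 mm and 7.16 degrees, less where a joint would pass 70% of its speed; a pose out of reach is approached as far as the arm can. A call with a number of a shift or a turn outside -1 to 1 is refused whole. A call with a gripper value outside its range is refused whole. The fingers move at their own pace and stop on an object; the grip force is fixed at half the most. Time passes only in rows, so rows that repeat a pose let the fingers close. It gives the time, the measured TCP pose, the force, the opening and the grip force at its end, in the units of the state.
- get_obs(): the state, without advancing time (a new reading comes with each control period).
- camera(name): name is "scene" or "top" or "wrist"; returns a dict with "frame" (400x640x3 uint8, red, green, blue), "camera_matrix" (3x3 intrinsics, pixels), "k1" (the pictures are not rectified: a ray, as slopes to the right and down, at radius r is drawn at 1 + k1 r^2 times it, then the intrinsics apply), "rvec" (rotation vector, rad) and "tvec" (3), from world to camera coordinates, as OpenCV has them; the wrist camera has in their place "mount" (4x4, takes a point from camera to tool coordinates, whose origin is the TCP and whose axes are the flange's). Camera axes: x right, y down, z forward; pixel columns grow to the right and rows downward; lengths in mm; the calibration is good to about 2 mm. A picture is of the moment at which its call begins: read the wrist's pose just before it. There is no depth.
- sign_off(): hands the job in; it is judged then, once.
The state is a dict: "time_s": time; "q": joint angles; "dq": joint speeds; "effort": joint torques, N m; "tool_pos": TCP position; "tool_rot": TCP orientation; "contact_force": force on the tool from outside, world axes, zero at the start; "ft_torque": the same for the moment, N m; "gripper_width": finger opening in mm; "grip_force": force on a finger pad.
Only numpy, scipy, OpenCV 4.12 (cv2) and the standard library are available. Lean on these libraries where they do the work, as an engineer would, in place of code of your own. Each camera call takes 0.05 s, during which the arm holds its last target. There are 200 camera calls.

## Working session

There is one attempt and no reset: what is moved stays moved. The work goes in short steps, Python scripts to look and compute and a tool call to move; the robot and the scene stay as the last step left them, time stands still between calls to the robot, and variables do not carry over. Pictures are saved under pics/ and viewed, at most 10 in all, crops included, and the job is handed in when it is done.

Besides the shell and the picture viewer there is one more tool, called after "Call:" as name(argument=value, ...) on one line, values as JSON. carry_out: Moves the arm, as the interface text tells. Its arguments: {"type":"object","properties":{"series":{"type":"array"}},"required":["series"]}

```bash
mkdir -p pics; ls; python3 - <<'E'
from station import *
import cv2
print(get_obs(), grasp_offset)
for n in("scene","top"):
    c=camera(n); cv2.imwrite(f"pics/{n}0.png",c["frame"][:,:,::-1]); print({k:v for k,v in c.items() if k!="frame"})
E
```

```text
pics
{'time_s': 0.0, 'q': array([ 1.08440563,  0.43520907,  0.02495488,  1.5740753 , -0.01159613,
        1.13397575, -0.07511392]), 'dq': array([-4.90515796e-04,  2.77084401e-04, -6.87274220e-04, -1.04809491e-03,
       -1.03107356e-03,  8.81007291e-04,  4.38729143e-05]), 'effort': array([-6.45871478e-04, -6.67850733e+01,  9.84454639e-01, -3.14464331e+01,
       -6.06876751e-02,  4.26101417e-02,  1.66374571e-04]), 'tool_pos': array([ 233.79622084, -579.09316818,  225.96182385]), 'tool_rot': array([-3.08251041e+00, -5.98783972e-01,  6.61426736e-04]), 'contact_force': array([ 0.48278695, -0.2426272 , -0.28096697]), 'ft_torque': array([ 0.02361054,  0.00186767, -0.00164909]), 'grip_force': 0.0, 'gripper_width': 91.57068943740177} -18.8
{'camera_matrix': array([[438.03405398,   0.        , 311.27118103],
       [  0.        , 438.03405398, 195.2927078 ],
       [  0.        ,   0.        ,   1.        ]]), 'k1': -0.10646444661903619, 'rvec': array([ 0.85697628, -2.63491625,  0.94099349]), 'tvec': array([534.40652219, 172.82912843, 935.25465695])}
{'camera_matrix': array([[409.7619024 ,   0.        , 321.76378877],
       [  0.        , 409.7619024 , 197.96214434],
       [  0.        ,   0.        ,   1.        ]]), 'k1': -0.04102289773766182, 'rvec': array([ 2.12538051, -2.15620786,  0.17945916]), 'tvec': array([ 178.83306365,  522.18013783, 1203.32866505])}
```

View pics/scene0.png

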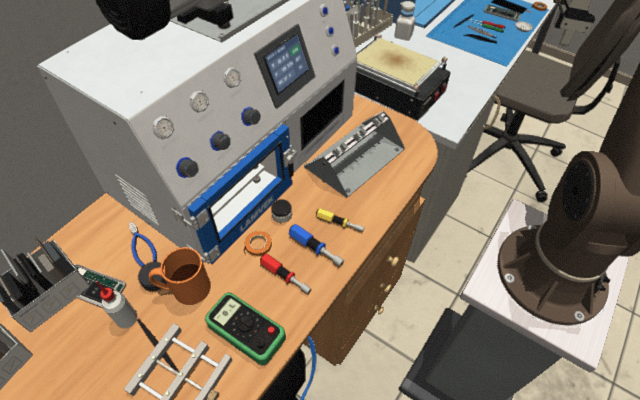

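View pics/top0.png

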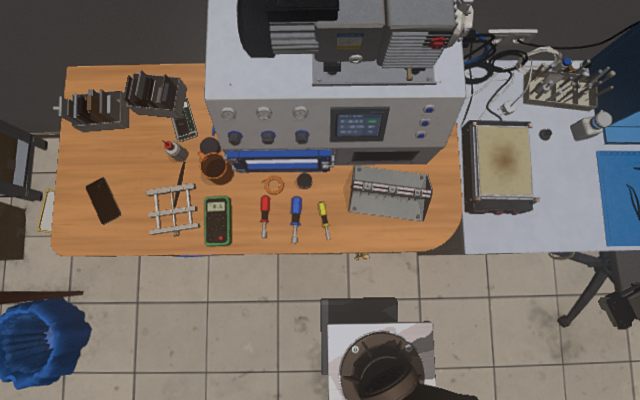

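The scene view shows the drivers side by side near the middle, handles away from the robot, with the rail at the right around (355,150). In the top view red is at (265,215), blue (296,218), yellow (324,218) and the rail runs (352,184)-(430,198). I'll enlarge these areas.

```bash
cat > h.py <<'E'
import numpy as np, cv2
from scipy.spatial.transform import Rotation as R
from station import *
def ray(c,u,v,T=None):
    """pixel -> (origin, dir) world; T: 4x4 cam->world for wrist"""
    K=c["camera_matrix"]; d=np.array([c["k1"],0,0,0,0.])
    p=cv2.undistortPoints(np.array([[[u,v]]],float),K,d)[0,0]
    r=np.array([p[0],p[1],1])
    if T is None:
        Rm=cv2.Rodrigues(c["rvec"])[0]; return -Rm.T@c["tvec"],Rm.T@r
    return T[:3,3],T[:3,:3]@r
def onz(c,u,v,z,T=None):
    o,d=ray(c,u,v,T); return o+d*(z-o[2])/d[2]
def proj(c,P,T=None):
    K=c["camera_matrix"]; d=np.array([c["k1"],0,0,0,0.])
    if T is None: rv,tv=c["rvec"],c["tvec"]
    else:
        M=np.linalg.inv(T); rv=cv2.Rodrigues(M[:3,:3])[0]; tv=M[:3,3]
    return cv2.projectPoints(np.array(P,float).reshape(-1,1,3),rv,tv,K,d)[0][:,0]
def wristT(c,o):
    T=np.eye(4); T[:3,:3]=R.from_rotvec(o["tool_rot"]).as_matrix(); T[:3,3]=o["tool_pos"]
    return T@c["mount"]
def tri(*rs):
    A=0;b=0
    for o,d in rs:
        d=d/np.linalg.norm(d); M=np.eye(3)-np.outer(d,d); A=A+M; b=b+M@o
    return np.linalg.solve(A,b)
def crop(c,u0,v0,w,h,s,n):
    f=cv2.resize(c["frame"][v0:v0+h,u0:u0+w,::-1],None,fx=s,fy=s,interpolation=cv2.INTER_CUBIC)
    cv2.imwrite(f"pics/{n}.png",f)
E
python3 - <<'E'
from h import *
import numpy as np
t=camera("top"); s=camera("scene")
a=cv2.resize(t["frame"][150:250,240:440,::-1],None,fx=4,fy=4,interpolation=cv2.INTER_CUBIC)
cv2.imwrite("pics/tc.png",a)
crop(s,245,105,170,170,3.5,"sc")
w=camera("wrist");print(w["mount"],w["camera_matrix"],w["k1"])
E
```

```text
[[-5.75980659e-05 -9.61265455e-01 -2.75624241e-01  7.47937771e+01]
 [ 9.99999992e-01 -2.46727912e-05 -1.22924470e-04 -1.76284317e-03]
 [ 1.11362627e-04 -2.75624246e-01  9.61265449e-01 -1.57114052e+02]
 [ 0.00000000e+00  0.00000000e+00  0.00000000e+00  1.00000000e+00]] [[337.64182497   0.         320.18250001]
 [  0.         337.64182497 197.35413723]
 [  0.           0.           1.        ]] -0.048691341351507274
```

View pics/tc.png

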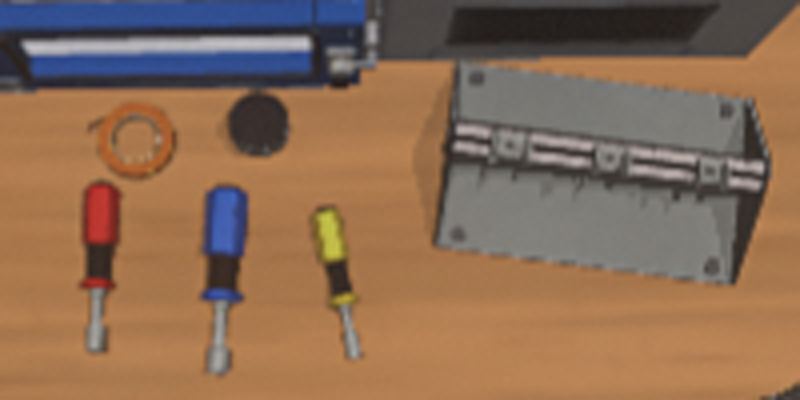

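View pics/sc.png

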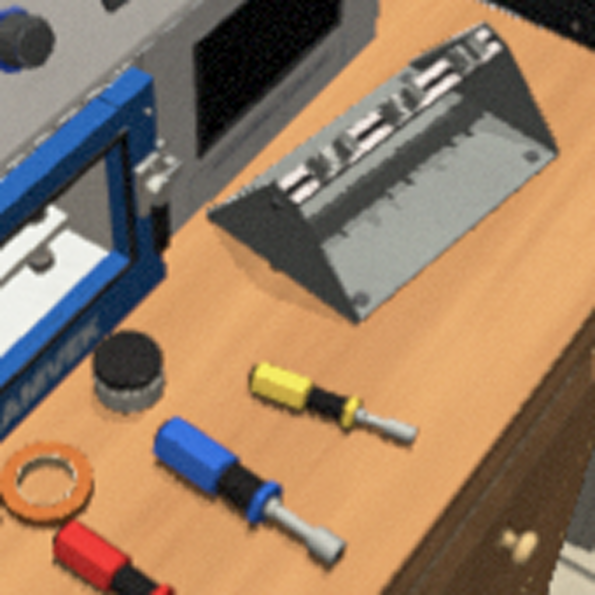

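Top crop: handle end, waist and tip lie at red (101,183)/(100,263)/(96,352), blue (226,186)/(222,271)/(217,375) and yellow (325,208)/(339,277)/(353,358). Base plate corners are at (458,62), (752,98), (735,284) and (436,246), with clips at (508,145), (608,157) and (710,171). The scene crop agrees: all handles point away from the robot.

```bash
python3 - <<'E'
from h import *
from scipy.optimize import least_squares
np.set_printoptions(precision=2,suppress=True)
t=camera("top"); s=camera("scene")
f=lambda x,y:(240+(x+.5)/4-.5,150+(y+.5)/4-.5)
D={"red":((101,183),(100,263),(96,352),12.5,128),"blue":((226,186),(222,271),(217,375),14.5,142),"yel":((325,208),(339,277),(353,358),10.5,116)}
L={"red":59.5,"blue":65.5,"yel":53.5}
for k,(a,b,c,z,l) in D.items():
    A,B,C=[onz(t,*f(*p),z) for p in(a,b,c)]
    d=(A-C)/np.linalg.norm(A-C); M=(A+C)/2; O=M+d*(l/2-L[k])
    print(k,"len",np.linalg.norm(A-C),"waist",B,"orig",O,"grip",O+35*d,"yaw",np.degrees(np.arctan2(d[1],d[0])))
cs=[((458,62),(75,118)),((752,98),(75,-118)),((735,284),(-75,-118)),((436,246),(-75,118))]
for p,_ in cs: print(onz(t,*f(*p),2))
for p in[(508,145),(608,157),(710,171)]: print("clip",onz(t,*f(*p),82))
g=lambda x,y:(245+(x+.5)/3.5-.5,105+(y+.5)/3.5-.5)
def st(p,P):
    c,s_=np.cos(p[2]),np.sin(p[2]); return np.array([p[0]+c*P[0]-s_*P[1],p[1]+s_*P[0]+c*P[1],P[2]])
obs=[(t,f(*p),(*q,2)) for p,q in cs]+[(s,g(360,322),(-75,118,0)),(s,g(557,153),(-75,-118,0))]
obs+=[(t,f(*p),(0,y,84)) for p,y in(((508,145),75),((608,157),0),((710,171),-75))]
r=least_squares(lambda p:np.concatenate([proj(c,st(p,P))[0]-uv for c,uv,P in obs]),[600,-100,-.1],loss="soft_l1")
print(r.x,r.fun.reshape(-1,2))
E
```

```text
red len 131.23023525770287 waist [477.38 348.34  12.5 ] orig [478.92 349.38  12.5 ] grip [513.92 348.6   12.5 ] yaw -1.2812564289231507
blue len 146.24382750586753 waist [469.64 254.04  14.5 ] orig [468.43 254.15  14.5 ] grip [503.39 252.33  14.5 ] yaw -2.9834789415865033
yel len 118.2736151994647 waist [464.16 163.95  10.5 ] orig [464.35 164.85  10.5 ] grip [498.86 170.7   10.5 ] yaw 9.624403571941066
[635.43  66.51   2.  ]
[ 603.17 -166.71    2.  ]
[ 455.05 -145.      2.  ]
[488.31  87.76   2.  ]
clip [552.48  38.51  82.  ]
clip [542.47 -35.2   82.  ]
clip [ 530.94 -110.39   82.  ]
[544.9  -38.22  -0.14] [[-0.61  0.05]
 [-0.42  0.03]
 [-0.03  0.18]
 [-0.36  0.52]
 [ 0.04  2.  ]
 [ 0.73  1.39]
 [ 0.87 -1.02]
 [ 1.1  -0.95]
 [ 0.81 -1.37]]
```

```bash
cat > plan.py <<'E'
import json,sys,os,numpy as np
from scipy.spatial.transform import Rotation as R, Slerp
S="cmd.json"
def Rt(yaw,tilt=0):
    """tool x at heading yaw (deg), pointing down; tilt: fingers lean forward by tilt deg"""
    return R.from_euler("z",yaw,degrees=True)*R.from_euler("y",-tilt,degrees=True)*R.from_rotvec([np.pi,0,0])
def load():
    d=json.load(open(S)); return np.array(d["p"]),R.from_rotvec(d["r"])
def save(p,r): json.dump({"p":list(p),"r":list(r.as_rotvec())},open(S,"w"))
def plan(wps,vmax=.0417):
    p,r=load()
    for P,Q in wps:
        P=np.array(P,float)
        while True:
            d=r.inv().apply(P-p); w=(r.inv()*Q).as_rotvec()
            k=max(1,np.abs(d).max()/99.9,np.degrees(np.linalg.norm(w))/35,np.linalg.norm(d)/200)
            k=int(np.ceil(k-1e-6)); a=np.round(d/k/100,3); b=np.round(w/k/np.pi,3)
            n=int(np.ceil(max(np.linalg.norm(a)/.417,np.degrees(np.linalg.norm(b)*np.pi)/7.16)*1.05+.2))
            print(dict(zip("dx dy dz rx ry rz".split(),[*a.tolist(),*b.tolist()])),"rows",n)
            p=p+r.apply(a*100); r=r*R.from_rotvec(b*np.pi)
            if k==1: break
        print(" ->",p.round(1),r.as_rotvec().round(3))
    save(p,r)
E
python3 - <<'E'
from plan import *
save([234.007,-579.553,226.742],R.from_rotvec([-3.0825,-.5988,.0007]))
plan([((520,60,230),Rt(0))])
E
```

```text
{'dx': 0.841, 'dy': -0.81, 'dz': -0.004, 'rx': -0.0, 'ry': 0.0, 'rz': 0.02} rows 4
{'dx': 0.789, 'dy': -0.861, 'dz': -0.004, 'rx': -0.0, 'ry': 0.0, 'rz': 0.02} rows 4
{'dx': 0.733, 'dy': -0.909, 'dz': -0.004, 'rx': -0.0, 'ry': 0.0, 'rz': 0.021} rows 4
{'dx': 0.671, 'dy': -0.955, 'dz': -0.005, 'rx': -0.0, 'ry': 0.0, 'rz': 0.02} rows 4
{'dx': 0.61, 'dy': -0.996, 'dz': -0.004, 'rx': -0.0, 'ry': 0.0, 'rz': 0.021} rows 4
{'dx': 0.272, 'dy': -0.517, 'dz': -0.002, 'rx': -0.0, 'ry': 0.0, 'rz': 0.01} rows 2
{'dx': 0.255, 'dy': -0.525, 'dz': -0.003, 'rx': -0.0, 'ry': 0.0, 'rz': 0.01} rows 2
 -> [520.  60. 230.] [-3.14e+00 -1.00e-03  1.00e-03]
```

Call:
carry_out(series=[{"dx":0.841,"dy":-0.81,"dz":-0.004,"rz":0.02,"fingers":1},{"dx":0.841,"dy":-0.81,"dz":-0.004,"rz":0.02,"fingers":1},{"dx":0.841,"dy":-0.81,"dz":-0.004,"rz":0.02,"fingers":1},{"dx":0.841,"dy":-0.81,"dz":-0.004,"rz":0.02,"fingers":1}])

```text
schema error: expected keys dx, dy, dz, rx, ry, rz, fingers
```

Call:
carry_out(series=[{"dx":0.789,"dy":-0.861,"dz":-0.004,"rz":0.02,"fingers":1},{"dx":0.789,"dy":-0.861,"dz":-0.004,"rz":0.02,"fingers":1},{"dx":0.789,"dy":-0.861,"dz":-0.004,"rz":0.02,"fingers":1},{"dx":0.789,"dy":-0.861,"dz":-0.004,"rz":0.02,"fingers":1}])

```text
schema error: expected keys dx, dy, dz, rx, ry, rz, fingers
```

```bash
python3 -c "
from station import *
o=get_obs();print(o['q'],o['tool_pos'],o['tool_rot'],o['time_s'])"
```

```text
[ 1.08440325  0.43469474  0.0249787   1.57340056 -0.01160431  1.13393369
 -0.07505057] [ 233.97439091 -579.46385374  226.54281916] [-3.08365807e+00 -5.99083327e-01  1.28969923e-04] 0.35
```

Call:
carry_out(series=[{"dx":0.841,"dy":-0.81,"dz":-0.004,"rx":0,"ry":0,"rz":0.02,"fingers":1},{"dx":0.841,"dy":-0.81,"dz":-0.004,"rx":0,"ry":0,"rz":0.02,"fingers":1},{"dx":0.841,"dy":-0.81,"dz":-0.004,"rx":0,"ry":0,"rz":0.02,"fingers":1},{"dx":0.841,"dy":-0.81,"dz":-0.004,"rx":0,"ry":0,"rz":0.02,"fingers":1}])

```text
time_s: 0.68
tool_pos: [286.0, -466.4, 227.3]
tool_rot: [-3.096, -0.514, -0.004]
contact_force: [0.9, 0.1, 0.3]
gripper_width: 91.8
grip_force: 0.0
```

Call:
carry_out(series=[{"dx":0.789,"dy":-0.861,"dz":-0.004,"rx":0,"ry":0,"rz":0.02,"fingers":1},{"dx":0.789,"dy":-0.861,"dz":-0.004,"rx":0,"ry":0,"rz":0.02,"fingers":1},{"dx":0.789,"dy":-0.861,"dz":-0.004,"rx":0,"ry":0,"rz":0.02,"fingers":1},{"dx":0.789,"dy":-0.861,"dz":-0.004,"rx":0,"ry":0,"rz":0.02,"fingers":1}])

```text
time_s: 1.02
tool_pos: [332.9, -359.9, 227.8]
tool_rot: [-3.111, -0.417, -0.003]
contact_force: [0.6, -0.8, 0.2]
gripper_width: 91.4
grip_force: 0.0
```

```bash
python3 -c "
from station import *
o=get_obs();print(o['q'],o['tool_pos'],o['tool_rot'],o['time_s'])"
```

```text
[ 0.76200969  0.21933677 -0.05334137  1.88654791  0.01002466  1.03661299
 -0.59954665] [ 332.85925717 -359.8876528   227.77999672] [-3.11137010e+00 -4.16927848e-01 -2.87799953e-03] 1.0167
```

Call:
carry_out(series=[{"dx":0.733,"dy":-0.909,"dz":-0.004,"rx":0,"ry":0,"rz":0.021,"fingers":1},{"dx":0.733,"dy":-0.909,"dz":-0.004,"rx":0,"ry":0,"rz":0.021,"fingers":1},{"dx":0.733,"dy":-0.909,"dz":-0.004,"rx":0,"ry":0,"rz":0.021,"fingers":1},{"dx":0.733,"dy":-0.909,"dz":-0.004,"rx":0,"ry":0,"rz":0.021,"fingers":1}])

```text
time_s: 1.35
tool_pos: [380.1, -253.6, 228.3]
tool_rot: [-3.124, -0.314, -0.003]
contact_force: [-0.2, -0.3, 0.4]
gripper_width: 91.5
grip_force: 0.0
```

Call:
carry_out(series=[{"dx":0.671,"dy":-0.955,"dz":-0.005,"rx":0,"ry":0,"rz":0.02,"fingers":1},{"dx":0.671,"dy":-0.955,"dz":-0.005,"rx":0,"ry":0,"rz":0.02,"fingers":1},{"dx":0.671,"dy":-0.955,"dz":-0.005,"rx":0,"ry":0,"rz":0.02,"fingers":1},{"dx":0.671,"dy":-0.955,"dz":-0.005,"rx":0,"ry":0,"rz":0.02,"fingers":1}])

```text
time_s: 1.68
tool_pos: [427.5, -147.1, 228.9]
tool_rot: [-3.132, -0.216, -0.004]
contact_force: [0.5, 0.2, -1.5]
gripper_width: 91.8
grip_force: 0.0
```

Call:
carry_out(series=[{"dx":0.61,"dy":-0.996,"dz":-0.004,"rx":0,"ry":0,"rz":0.021,"fingers":1},{"dx":0.61,"dy":-0.996,"dz":-0.004,"rx":0,"ry":0,"rz":0.021,"fingers":1},{"dx":0.61,"dy":-0.996,"dz":-0.004,"rx":0,"ry":0,"rz":0.021,"fingers":1},{"dx":0.61,"dy":-0.996,"dz":-0.004,"rx":0,"ry":0,"rz":0.021,"fingers":1}])

```text
time_s: 2.02
tool_pos: [474.9, -40.2, 229.3]
tool_rot: [-3.137, -0.112, -0.004]
contact_force: [-0.0, 0.3, 0.1]
gripper_width: 91.7
grip_force: 0.0
```

Call:
carry_out(series=[{"dx":0.272,"dy":-0.517,"dz":-0.002,"rx":0,"ry":0,"rz":0.01,"fingers":1},{"dx":0.272,"dy":-0.517,"dz":-0.002,"rx":0,"ry":0,"rz":0.01,"fingers":1}])

```text
time_s: 2.18
tool_pos: [497.6, 9.3, 229.3]
tool_rot: [-3.14, -0.05, -0.002]
contact_force: [0.5, 0.7, -0.1]
gripper_width: 92.0
grip_force: 0.0
```

Call:
carry_out(series=[{"dx":0.255,"dy":-0.525,"dz":-0.003,"rx":0,"ry":0,"rz":0.01,"fingers":1},{"dx":0.255,"dy":-0.525,"dz":-0.003,"rx":0,"ry":0,"rz":0.01,"fingers":1},{"dx":0.255,"dy":-0.525,"dz":-0.003,"rx":0,"ry":0,"rz":0.01,"fingers":1},{"dx":0.255,"dy":-0.525,"dz":-0.003,"rx":0,"ry":0,"rz":0.01,"fingers":1}])

```text
time_s: 2.52
tool_pos: [520.3, 60.0, 229.0]
tool_rot: [3.141, 0.004, -0.001]
contact_force: [-1.9, -0.4, 1.0]
gripper_width: 91.7
grip_force: 0.0
```

```bash
python3 - <<'E'
from h import *
import pickle
for i in range(3): camera("top")
o=get_obs();c=camera("wrist");pickle.dump((o,c),open("w1.pkl","wb"))
print(o['tool_pos'],o['tool_rot'],o["q"],o["time_s"])
crop(c,0,0,640,400,1.25,"w1")
E
```

```text
[519.79679927  58.08852507 229.20008211] [ 3.14065884e+00 -2.23356100e-03 -6.19536549e-04] [ 0.03351631  0.29114101 -0.31292104  1.79551446  0.10174823  1.07115627
 -1.88818341] 2.6667
```

View pics/w1.png

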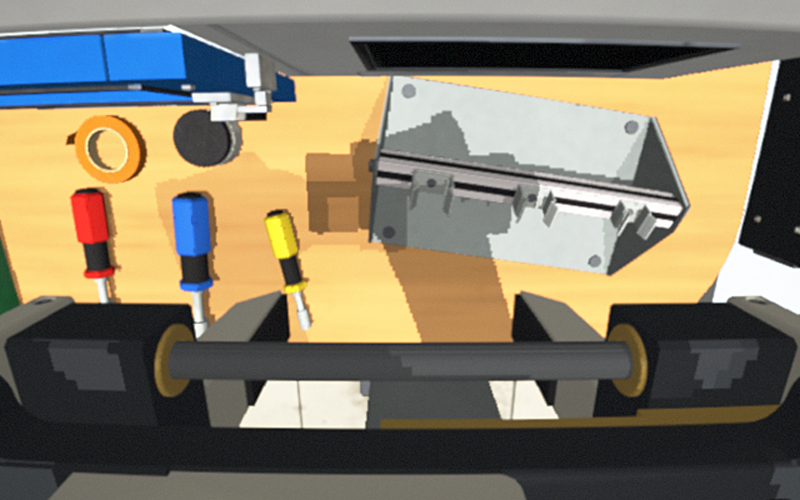

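The wrist view shows all three drivers, blue waist at (194,271), yellow (291,276), red (97,256). Rail clips are near (432,188), (535,202) and (636,218). I'll enlarge the rail.

```bash
python3 - <<'E'
from h import *
import pickle
o,c=pickle.load(open("w1.pkl","rb"))
crop(c,290,55,265,170,3,"w1r")
E
```

```text
(no output)
```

View pics/w1r.png

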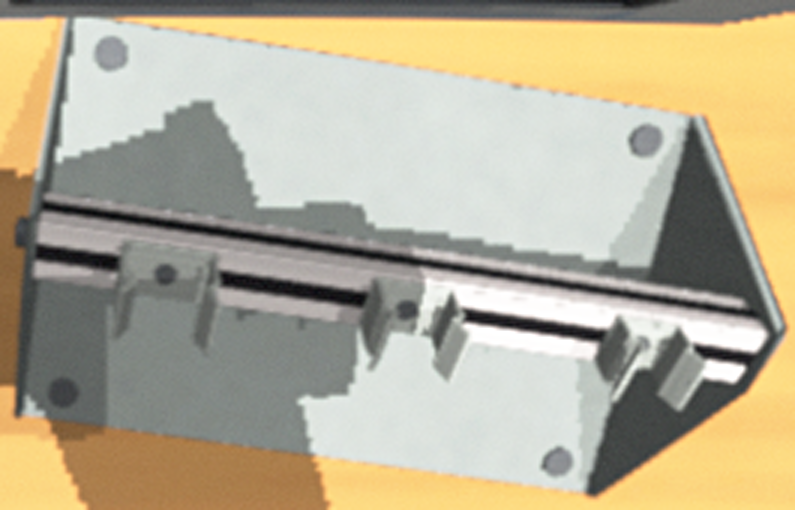

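The enlarged rail shows the clip-base screws at crop (165,273), (406,309) and about (641,346). Base corners are at (72,18), (693,117), (18,415) and (592,494).

```bash
python3 - <<'E'
from h import *
import pickle
from scipy.optimize import least_squares
np.set_printoptions(precision=2,suppress=True)
o,w=pickle.load(open("w1.pkl","rb")); T=wristT(w,o); t=camera("top")
W=lambda x,y:(290+(x+.5)/3-.5,55+(y+.5)/3-.5)
F=lambda x,y:(240+(x+.5)/4-.5,150+(y+.5)/4-.5)
V=lambda x,y:((x+.5)/1.25-.5,(y+.5)/1.25-.5)
def st(p,P):
    c,s=np.cos(p[2]),np.sin(p[2]); return np.array([p[0]+c*P[0]-s*P[1],p[1]+s*P[0]+c*P[1],P[2]])
s25,c25=np.sin(np.radians(25)),np.cos(np.radians(25))
cl=lambda y,h=1:(-h*s25,y,80+h*c25)
ow=[((165,273),cl(75)),((406,309),cl(0)),((641,346),cl(-75)),((72,18),(75,118,3)),((18,415),(-75,118,3)),((592,494),(-75,-118,3))]
ot=[((458,62),(75,118,3)),((752,98),(75,-118,3)),((735,284),(-75,-118,3)),((436,246),(-75,118,3)),((508,145),cl(75,3)),((608,157),cl(0,3)),((710,171),cl(-75,3))]
for nm,ob in(("w",[(w,T,W(*a),b) for a,b in ow]),("t",[(t,None,F(*a),b) for a,b in ot])):
    r=least_squares(lambda p:np.concatenate([proj(c,st(p,P),X)[0]-uv for c,X,uv,P in ob]),[545,-38,-.14],loss="soft_l1")
    print(nm,r.x,np.degrees(r.x[2]),"\n",r.fun.reshape(-1,2))
for k,e,b,z,l in(("red",(87,189),(97,256),12.5,59.5),("blue",(190,193),(194,271),14.5,65.5),("yel",(277,211),(291,276),10.5,53.5)):
    A,B=onz(w,*V(*e),z,T),onz(w,*V(*b),z,T); d=(A-B)/np.linalg.norm(A-B)
    print(k,A,B,np.linalg.norm(A-B),"vs",l,"yaw",np.degrees(np.arctan2(d[1],d[0])))
for n,u,z in(("jar",(202,137),34),("tape",(108,148),12)): print(n,onz(w,*V(*u),z,T))
E
```

```text
w [545.12 -38.97  -0.15] -8.34896905049224 
 [[ 0.81 -0.19]
 [ 1.22 -0.16]
 [ 0.38 -0.64]
 [-1.86 -0.34]
 [-1.35  1.52]
 [-0.55  1.96]]
t [544.31 -37.64  -0.14] -8.097902028964503 
 [[-0.63  0.01]
 [-0.42  0.32]
 [-0.24  0.49]
 [-0.6   0.49]
 [ 0.6  -0.43]
 [ 0.8  -0.25]
 [ 0.48 -0.57]]
red [542.59 343.93  12.5 ] [478.62 347.12  12.5 ] 64.04282133462907 vs 59.5 yaw -2.8564386641976487
blue [538.27 246.46  14.5 ] [464.41 252.87  14.5 ] 74.13493250047377 vs 65.5 yaw -4.957500701197501
yel [520.71 170.18  10.5 ] [458.05 161.95  10.5 ] 63.196009957590256 vs 53.5 yaw 7.479524186622182
jar [587.26 220.49  34.  ]
tape [578.74 317.42  12.  ]
```

```bash
python3 - <<'E'
from plan import *
plan([((492.6,168.5,100),Rt(9))])
from station import get_obs
o=get_obs();print(o["tool_pos"],o["time_s"])
E
```

```text
{'dx': -0.136, 'dy': -0.542, 'dz': 0.651, 'rx': -0.0, 'ry': 0.0, 'rz': -0.025} rows 3
{'dx': -0.094, 'dy': -0.55, 'dz': 0.651, 'rx': -0.0, 'ry': 0.0, 'rz': -0.025} rows 3
 -> [492.6 168.5 100. ] [-3.13e+00 -2.47e-01  1.00e-03]
[519.83621122  58.38795404 229.34061441] 2.7667
```

Call:
carry_out(series=[{"dx":-0.136,"dy":-0.542,"dz":0.651,"rx":0,"ry":0,"rz":-0.025,"fingers":0.3},{"dx":-0.136,"dy":-0.542,"dz":0.651,"rx":0,"ry":0,"rz":-0.025,"fingers":0.3},{"dx":-0.136,"dy":-0.542,"dz":0.651,"rx":0,"ry":0,"rz":-0.025,"fingers":0.3}])

```text
time_s: 3.02
tool_pos: [502.3, 117.3, 160.1]
tool_rot: [-3.138, -0.131, 0.01]
contact_force: [-0.4, 1.0, 0.7]
gripper_width: 76.2
grip_force: 0.0
```

Call:
carry_out(series=[{"dx":-0.094,"dy":-0.55,"dz":0.651,"rx":0,"ry":0,"rz":-0.025,"fingers":0.3},{"dx":-0.094,"dy":-0.55,"dz":0.651,"rx":0,"ry":0,"rz":-0.025,"fingers":0.3},{"dx":-0.094,"dy":-0.55,"dz":0.651,"rx":0,"ry":0,"rz":-0.025,"fingers":0.3},{"dx":-0.094,"dy":-0.55,"dz":0.651,"rx":0,"ry":0,"rz":-0.025,"fingers":0.3}])

```text
time_s: 3.35
tool_pos: [490.9, 168.8, 97.6]
tool_rot: [3.131, 0.251, -0.006]
contact_force: [0.6, -1.5, 0.2]
gripper_width: 59.7
grip_force: 0.0
```

```bash
python3 - <<'E'
from h import *
import pickle
camera("top");camera("top")
o=get_obs();c=camera("wrist");pickle.dump((o,c),open("w2.pkl","wb"))
print(o['tool_pos'],o['tool_rot'],o["q"],o["time_s"],o["gripper_width"])
crop(c,0,0,640,400,1.25,"w2")
E
```

```text
[493.28166587 167.20905245  99.62208579] [3.13129972e+00 2.45396181e-01 4.85055575e-04] [-0.16291216  0.44452363 -0.35339289  1.94926308  0.21354248  0.78354574
 -2.05119308] 3.45 59.50314028657564
```

View pics/w2.png

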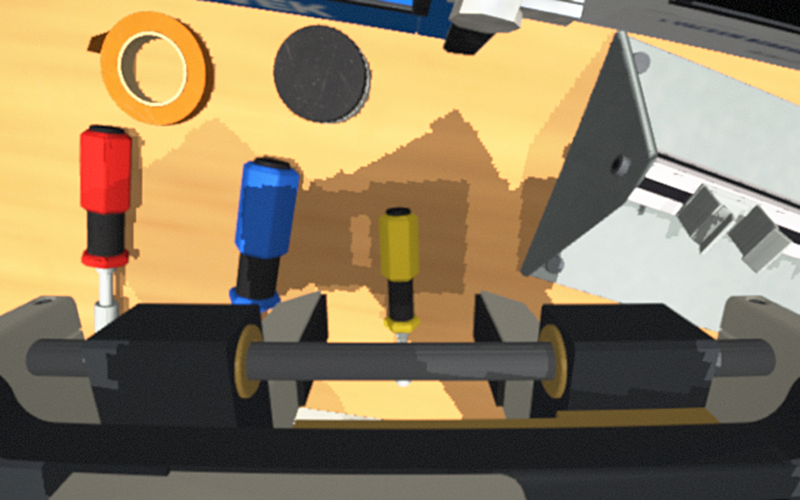

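In this view the yellow driver is vertical: end (398,209), grip/waist edge (400,278), waist/collar edge (402,319). Blue shows (272,160), (260,256), (253,292) and red (108,128), (106,212), (105,253).

```bash
python3 - <<'E'
from h import *
import pickle
np.set_printoptions(precision=1,suppress=True)
o,w=pickle.load(open("w2.pkl","rb")); T=wristT(w,o)
V=lambda x,y:((x+.5)/1.25-.5,(y+.5)/1.25-.5)
for k,ps,z,r,l in(("yel",[(398,209),(400,278),(402,319)],10.5,8,53.5),("blue",[(272,160),(260,256),(253,292)],14.5,12,65.5),("red",[(108,128),(106,212),(105,253)],12.5,10,59.5)):
    P=[onz(w,*V(*p),zz,T) for p,zz in zip(ps,(z,z+r,z+r))]
    d=(P[0]-P[2])[:2]; d/=np.linalg.norm(d); dx=np.array([(p-P[2])[:2]@d for p in P])
    e=np.array([l,13.5,-13.5]); O=[p[:2]-d*x for p,x in zip(P,e)]
    print(k,dx+e[2],"exp",e,"orig",*O,"mean",np.mean(O,0),"yaw",np.degrees(np.arctan2(d[1],d[0])))
E
python3 - <<'E'
from plan import *
print(load()[0])
E
```

```text
yel [ 54.   13.5 -13.5] exp [ 53.5  13.5 -13.5] orig [467.7 162.7] [467.2 162.9] [467.2 162.6] mean [467.4 162.7] yaw 11.004235625679108
blue [ 63.3   9.5 -13.5] exp [ 65.5  13.5 -13.5] orig [472.3 249.8] [470.5 247.8] [474.6 249.8] mean [472.5 249.1] yaw -1.5687555021816737
red [ 58.7  11.7 -13.5] exp [ 59.5  13.5 -13.5] orig [482.4 341.9] [481.5 339.3] [483.2 341.9] mean [482.4 341. ] yaw 2.32441512734111
[492.59872415 168.47344997  99.97223968]
```

```bash
python3 - <<'E'
from plan import *
plan([((495.5,168.8,20),Rt(10)),((495.5,168.8,4.5),Rt(10))])
E
```

```text
{'dx': 0.03, 'dy': 0.002, 'dz': 0.8, 'rx': -0.0, 'ry': 0.0, 'rz': -0.005} rows 3
 -> [495.5 168.9  20. ] [-3.128e+00 -2.720e-01  1.000e-03]
{'dx': -0.0, 'dy': 0.001, 'dz': 0.155, 'rx': -0.0, 'ry': 0.0, 'rz': -0.0} rows 1
 -> [495.5 168.8   4.5] [-3.128e+00 -2.720e-01  1.000e-03]
```

Call:
carry_out(series=[{"dx":0.03,"dy":0.002,"dz":0.8,"rx":0,"ry":0,"rz":-0.005,"fingers":0.3},{"dx":0.03,"dy":0.002,"dz":0.8,"rx":0,"ry":0,"rz":-0.005,"fingers":0.3},{"dx":0.03,"dy":0.002,"dz":0.8,"rx":0,"ry":0,"rz":-0.005,"fingers":0.3},{"dx":0.03,"dy":0.002,"dz":0.8,"rx":0,"ry":0,"rz":-0.005,"fingers":0.3}])

```text
time_s: 3.83
tool_pos: [495.3, 167.0, 19.0]
tool_rot: [3.129, 0.269, -0.004]
contact_force: [0.7, 0.2, 1.0]
gripper_width: 59.6
grip_force: 0.0
```

Call:
carry_out(series=[{"dx":0,"dy":0.001,"dz":0.155,"rx":0,"ry":0,"rz":0,"fingers":0.3},{"dx":0,"dy":0.001,"dz":0.155,"rx":0,"ry":0,"rz":0,"fingers":0.3},{"dx":0,"dy":0.001,"dz":0.155,"rx":0,"ry":0,"rz":0,"fingers":-1},{"dx":0,"dy":0.001,"dz":0.155,"rx":0,"ry":0,"rz":0,"fingers":-1},{"dx":0,"dy":0.001,"dz":0.155,"rx":0,"ry":0,"rz":0,"fingers":-1}])

```text
time_s: 4.25
tool_pos: [496.7, 168.7, 5.3]
tool_rot: [-3.129, -0.271, -0.004]
contact_force: [-0.2, 0.0, -0.1]
gripper_width: 43.9
grip_force: 0.0
```

Call:
carry_out(series=[{"dx":0,"dy":0,"dz":0,"rx":0,"ry":0,"rz":0,"fingers":-1},{"dx":0,"dy":0,"dz":0,"rx":0,"ry":0,"rz":0,"fingers":-1},{"dx":0,"dy":0,"dz":0,"rx":0,"ry":0,"rz":0,"fingers":-1},{"dx":0,"dy":0,"dz":0,"rx":0,"ry":0,"rz":0,"fingers":-1}])

```text
time_s: 4.58
tool_pos: [495.9, 168.5, 3.9]
tool_rot: [3.13, 0.272, 0.001]
contact_force: [-0.2, -1.2, 4.4]
gripper_width: 22.3
grip_force: 30.0
```

```bash
cat >> plan.py <<'E'
RAIL=np.array([544.7,-37.5,80.]); RY=-8.2
CL={"yel":(-75,8),"red":(0,10),"blue":(75,12)}
def tcp_at(k,off,out,dx=0,dy=0):
    """TCP so that a driver whose origin sits at `off` in the tool frame is `out` mm above clip k"""
    F=R.from_euler("z",RY,degrees=True)*R.from_euler("y",-25,degrees=True)
    y,z=CL[k]; P=RAIL+F.apply([dx,y+dy,z+out]); Q=Rt(RY,25)
    return P-Q.apply(off),Q
E
python3 - <<'E'
from plan import *
p,r=load()
off=[-28.5,0,-6]
plan([((p[0]-10,p[1]-20,170),r),tcp_at("yel",off,50)])
print(tcp_at("yel",off,0)[0])
E
```

```text
{'dx': -0.067, 'dy': 0.089, 'dz': -0.828, 'rx': 0.0, 'ry': 0.0, 'rz': 0.0} rows 3
{'dx': -0.067, 'dy': 0.088, 'dz': -0.827, 'rx': 0.0, 'ry': 0.0, 'rz': 0.0} rows 3
 -> [485.5 148.8 170. ] [-3.128e+00 -2.720e-01  1.000e-03]
{'dx': 0.022, 'dy': 0.887, 'dz': 0.101, 'rx': -0.007, 'ry': 0.046, 'rz': 0.033} rows 3
{'dx': 0.097, 'dy': 0.879, 'dz': 0.129, 'rx': -0.008, 'ry': 0.046, 'rz': 0.033} rows 3
{'dx': 0.165, 'dy': 0.862, 'dz': 0.171, 'rx': -0.007, 'ry': 0.046, 'rz': 0.033} rows 3
 -> [ 537.8 -112.3  139.2] [ 3.031 -0.217  0.672]
[ 558.73192926 -115.29673496   93.85723603]
```

Call:
carry_out(series=[{"dx":-0.067,"dy":0.089,"dz":-0.828,"rx":0,"ry":0,"rz":0,"fingers":-1},{"dx":-0.067,"dy":0.089,"dz":-0.828,"rx":0,"ry":0,"rz":0,"fingers":-1},{"dx":-0.067,"dy":0.089,"dz":-0.828,"rx":0,"ry":0,"rz":0,"fingers":-1}])

```text
time_s: 4.83
tool_pos: [493.4, 159.4, 92.2]
tool_rot: [-3.128, -0.271, -0.011]
contact_force: [1.8, 0.8, -0.6]
gripper_width: 22.2
grip_force: 30.0
```

Call:
carry_out(series=[{"dx":-0.067,"dy":0.088,"dz":-0.827,"rx":0,"ry":0,"rz":0,"fingers":-1},{"dx":-0.067,"dy":0.088,"dz":-0.827,"rx":0,"ry":0,"rz":0,"fingers":-1},{"dx":-0.067,"dy":0.088,"dz":-0.827,"rx":0,"ry":0,"rz":0,"fingers":-1}])

```text
time_s: 5.08
tool_pos: [488.5, 149.6, 175.8]
tool_rot: [-3.128, -0.271, -0.014]
contact_force: [1.6, 1.6, -1.4]
gripper_width: 22.1
grip_force: 30.0
```

Call:
carry_out(series=[{"dx":0.022,"dy":0.887,"dz":0.101,"rx":-0.007,"ry":0.046,"rz":0.033,"fingers":-1},{"dx":0.022,"dy":0.887,"dz":0.101,"rx":-0.007,"ry":0.046,"rz":0.033,"fingers":-1},{"dx":0.022,"dy":0.887,"dz":0.101,"rx":-0.007,"ry":0.046,"rz":0.033,"fingers":-1}])

```text
time_s: 5.33
tool_pos: [501.3, 54.5, 158.1]
tool_rot: [3.117, 0.097, 0.228]
contact_force: [-0.8, -1.6, -1.3]
gripper_width: 22.0
grip_force: 30.0
```

Call:
carry_out(series=[{"dx":0.097,"dy":0.879,"dz":0.129,"rx":-0.008,"ry":0.046,"rz":0.033,"fingers":-1},{"dx":0.097,"dy":0.879,"dz":0.129,"rx":-0.008,"ry":0.046,"rz":0.033,"fingers":-1},{"dx":0.097,"dy":0.879,"dz":0.129,"rx":-0.008,"ry":0.046,"rz":0.033,"fingers":-1}])

```text
time_s: 5.58
tool_pos: [518.0, -32.1, 147.5]
tool_rot: [3.082, -0.067, 0.45]
contact_force: [-1.5, -1.3, -1.2]
gripper_width: 22.0
grip_force: 30.0
```

Call:
carry_out(series=[{"dx":0.165,"dy":0.862,"dz":0.171,"rx":-0.007,"ry":0.046,"rz":0.033,"fingers":-1},{"dx":0.165,"dy":0.862,"dz":0.171,"rx":-0.007,"ry":0.046,"rz":0.033,"fingers":-1},{"dx":0.165,"dy":0.862,"dz":0.171,"rx":-0.007,"ry":0.046,"rz":0.033,"fingers":-1},{"dx":0.165,"dy":0.862,"dz":0.171,"rx":-0.007,"ry":0.046,"rz":0.033,"fingers":-1},{"dx":0.165,"dy":0.862,"dz":0.171,"rx":-0.007,"ry":0.046,"rz":0.033,"fingers":-1}])

```text
time_s: 6.0
tool_pos: [537.9, -112.5, 138.5]
tool_rot: [3.03, -0.218, 0.671]
contact_force: [-0.3, -0.6, -0.4]
gripper_width: 22.2
grip_force: 30.0
```

```bash
python3 - <<'E'
from h import *
import pickle
camera("top");t=camera("top")
o=get_obs();c=camera("wrist");pickle.dump((o,c,t,camera("scene")),open("w3.pkl","wb"))
print(o['tool_pos'],o['tool_rot'],o["q"],o["time_s"],o["gripper_width"],o["grip_force"])
a=cv2.resize(c["frame"][150:320,200:440],None,fx=2.4,fy=2.4,interpolation=cv2.INTER_CUBIC)
b=cv2.resize(t["frame"][165:220,330:440],None,fx=2.0,fy=2.0,interpolation=cv2.INTER_CUBIC)
cv2.imwrite("pics/w3.png",np.vstack([cv2.resize(c["frame"],(800,500))])[:,:,::-1])
E
```

```text
[ 538.35223255 -111.06832174  138.9222668 ] [ 3.03016234 -0.21391026  0.67291789] [ 0.25190206  0.24513485 -0.18671651  2.24164794  0.30973228  0.23254815
 -1.91739745] 6.1 22.137031840843324 29.981094673275948
```

View pics/w3.png

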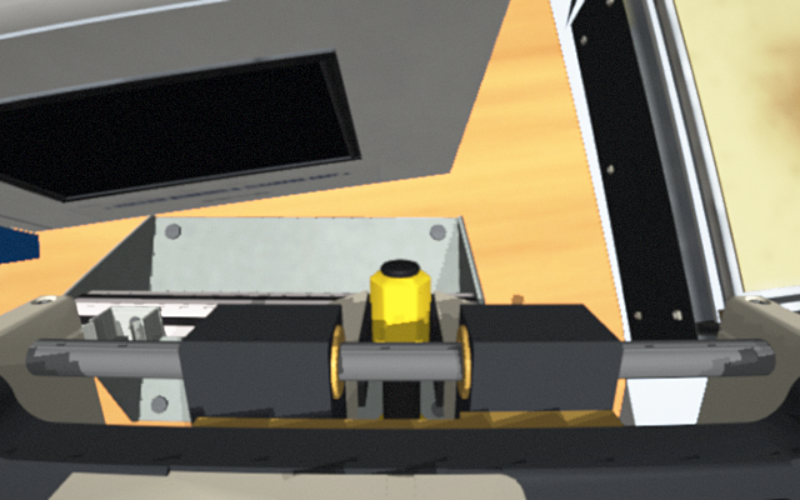

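The wrist view shows yellow held square, end at (401,268), rail level at row 298. Back base corners are at (155,217) and (462,217), screws at (173,232) and (438,232), middle-clip jaws near (105,322) and (145,322).

```bash
python3 - <<'E'
from h import *
from plan import *
import pickle
np.set_printoptions(precision=1,suppress=True)
o,w,t,s=pickle.load(open("w3.pkl","rb")); T=wristT(w,o)
V=lambda x,y:((x+.5)/1.25-.5,(y+.5)/1.25-.5)
F=R.from_euler("z",RY,degrees=True)
B=np.array([*RAIL[:2],0])
for p in[(155,217),(462,217),(173,232),(438,232)]: print("stand frame",F.inv().apply(onz(w,*V(*p),4,T)-B))
G=F*R.from_euler("y",-25,degrees=True)
def railpt(p,z):
    a,d=ray(w,*V(*p),T); a=G.inv().apply(a-RAIL); d=G.inv().apply(d); return a+d*(z-a[2])/d[2]
for p in[(78,298),(470,297)]: print("rail top",railpt(p,0))
for p in[(105,322),(145,322)]: print("jaw",railpt(p,22))
# tool centre in rail frame
Q=R.from_rotvec(o["tool_rot"]); c=np.array(o["tool_pos"])+Q.apply([-28.5,0,-6])
print("driver origin in rail", G.inv().apply(c-RAIL), (G.inv()*Q).as_matrix())
e=np.array(o["tool_pos"])+Q.apply([25,0,-6]); print(proj(w,[e],T)*1.25)
E
```

```text
stand frame [ 76.8 113.9   4. ]
stand frame [  76.9 -119.5    4. ]
stand frame [65.2 98.7  4. ]
stand frame [  65.4 -101.3    4. ]
rail top [ 13.5 104.3   0. ]
rail top [  15.5 -110.6    0. ]
jaw [10.1 74.1 22. ]
jaw [10.5 53.2 22. ]
driver origin in rail [  0.2 -73.8  57.6] [[ 1.  0.  0.]
 [ 0. -1.  0.]
 [ 0. -0. -1.]]
[[400.7 262.1]]
```

```bash
python3 - <<'E'
from h import *
from plan import *
import pickle
np.set_printoptions(precision=2,suppress=True)
o,w=pickle.load(open("w1.pkl","rb")); T=wristT(w,o)
W=lambda x,y:(290+(x+.5)/3-.5,55+(y+.5)/3-.5)
H=np.array([onz(w,*W(*p),5,T) for p in[(111,53),(645,140),(63,392),(557,461)]])
print(H,H.mean(0)); d=(H[0]-H[1]+H[2]-H[3]); print(np.degrees(np.arctan2(-d[0],d[1])))
F=R.from_euler("z",RY,degrees=True);G=F*R.from_euler("y",-25,degrees=True)
for p in[(165,273),(406,309),(641,346)]:
    a,d=ray(w,*W(*p),T); a=G.inv().apply(a-RAIL); d=G.inv().apply(d); print("clip in rail",a+d*(1.5-a[2])/d[2])
o,w,t,s=pickle.load(open("w3.pkl","rb")); T=wristT(w,o)
V=lambda x,y:((x+.5)/1.25-.5,(y+.5)/1.25-.5)
for p in[(173,232),(438,232),(160,404)]: print("w3 hole",F.inv().apply(onz(w,*V(*p),5,T)-[*RAIL[:2],0]))
E
```

```text
[[ 624.08   51.06    5.  ]
 [ 595.28 -146.03    5.  ]
 [ 499.67   69.24    5.  ]
 [ 471.1  -127.82    5.  ]] [547.53 -38.39   5.  ]
-8.281230190494973
clip in rail [ 0.94 74.38  1.5 ]
clip in rail [ 0.67 -0.06  1.5 ]
clip in rail [  0.06 -75.93   1.5 ]
w3 hole [64.97 98.14  5.  ]
w3 hole [  65.21 -101.23    5.  ]
w3 hole [-59.87  97.92   5.  ]
```

```bash
sed -i 's/^RAIL=.*/RAIL=np.array([545.3,-38.5,80.]); RY=-8.2/' plan.py; python3 - <<'E'
from plan import *
off=[-28.5,0,-6]
plan([tcp_at("yel",off,o,0,-1) for o in (50,18,4,-1)])
E
```

```text
{'dx': 0.007, 'dy': 0.019, 'dz': 0.003, 'rx': -0.0, 'ry': 0.0, 'rz': -0.0} rows 1
 -> [ 538.3 -114.3  139.2] [ 3.031 -0.217  0.672]
{'dx': -0.0, 'dy': 0.0, 'dz': 0.32, 'rx': -0.0, 'ry': 0.0, 'rz': -0.0} rows 2
 -> [ 551.7 -116.2  110.2] [ 3.031 -0.217  0.672]
{'dx': -0.0, 'dy': 0.0, 'dz': 0.14, 'rx': -0.0, 'ry': 0.0, 'rz': -0.0} rows 1
 -> [ 557.5 -117.    97.5] [ 3.031 -0.217  0.672]
{'dx': -0.0, 'dy': 0.0, 'dz': 0.05, 'rx': -0.0, 'ry': 0.0, 'rz': -0.0} rows 1
 -> [ 559.6 -117.3   93. ] [ 3.031 -0.217  0.672]
```

Call:
carry_out(series=[{"dx":0.007,"dy":0.019,"dz":0.003,"rx":0,"ry":0,"rz":0,"fingers":-1},{"dx":0.007,"dy":0.019,"dz":0.003,"rx":0,"ry":0,"rz":0,"fingers":-1}])

```text
time_s: 6.37
tool_pos: [538.7, -113.9, 139.0]
tool_rot: [3.029, -0.215, 0.673]
contact_force: [0.1, -0.1, -0.2]
gripper_width: 22.1
grip_force: 30.0
```

Call:
carry_out(series=[{"dx":0,"dy":0,"dz":0.16,"rx":0,"ry":0,"rz":0,"fingers":-1},{"dx":0,"dy":0,"dz":0.32,"rx":0,"ry":0,"rz":0,"fingers":-1},{"dx":0,"dy":0,"dz":0.32,"rx":0,"ry":0,"rz":0,"fingers":-1},{"dx":0,"dy":0,"dz":0.32,"rx":0,"ry":0,"rz":0,"fingers":-1}])

```text
time_s: 6.7
tool_pos: [551.4, -115.9, 109.2]
tool_rot: [3.03, -0.215, 0.67]
contact_force: [-0.3, 0.1, -0.0]
gripper_width: 21.8
grip_force: 30.0
```

Call:
carry_out(series=[{"dx":0,"dy":0,"dz":0.04,"rx":0,"ry":0,"rz":0,"fingers":-1},{"dx":0,"dy":0,"dz":0.08,"rx":0,"ry":0,"rz":0,"fingers":-1},{"dx":0,"dy":0,"dz":0.11,"rx":0,"ry":0,"rz":0,"fingers":-1},{"dx":0,"dy":0,"dz":0.14,"rx":0,"ry":0,"rz":0,"fingers":-1},{"dx":0,"dy":0,"dz":0.14,"rx":0,"ry":0,"rz":0,"fingers":-1}])

```text
time_s: 7.12
tool_pos: [558.4, -116.9, 97.7]
tool_rot: [3.029, -0.216, 0.676]
contact_force: [-2.0, 2.0, 7.1]
gripper_width: 22.3
grip_force: 30.0
```

```bash
cat > st.py <<'E'
from h import *
from plan import *
np.set_printoptions(precision=2,suppress=True)
def status(off):
    o=get_obs();G=R.from_euler("z",RY,degrees=True)*R.from_euler("y",-25,degrees=True)
    Q=R.from_rotvec(o["tool_rot"]);c=np.array(o["tool_pos"])+Q.apply(off)
    print("driver in rail",G.inv().apply(c-RAIL),"force rail",G.inv().apply(o["contact_force"]),"torque",G.inv().apply(o["ft_torque"]),o["time_s"],o["gripper_width"],"tcp",o["tool_pos"])
E
python3 -c "
from st import *
status([-28.5,0,-6])"
```

```text
driver in rail [  0.86 -75.75  11.71] force rail [0.96 1.65 7.33] torque [ 0.36  0.54 -0.05] 7.1167 22.334120577105708 tcp [ 558.43 -116.9    97.66]
```

Call:
carry_out(series=[{"dx":0,"dy":0,"dz":0.03,"rx":0,"ry":0,"rz":0,"fingers":-1},{"dx":0,"dy":0,"dz":0.05,"rx":0,"ry":0,"rz":0,"fingers":-1},{"dx":0,"dy":0,"dz":0.05,"rx":0,"ry":0,"rz":0,"fingers":-1}])

```text
time_s: 7.37
tool_pos: [560.5, -117.3, 93.2]
tool_rot: [3.029, -0.216, 0.676]
contact_force: [0.3, 1.2, 2.3]
gripper_width: 21.8
grip_force: 30.0
```

```bash
python3 -c "
from st import *
status([-28.5,0,-6])"
```

```text
driver in rail [  0.87 -75.85   6.74] force rail [1.05 1.24 2.05] torque [ 0.36  0.38 -0.02] 7.3667 21.79575664149867 tcp [ 560.5  -117.3    93.16]
```

Call:
carry_out(series=[{"dx":0,"dy":0,"dz":0.02,"rx":0,"ry":0,"rz":0,"fingers":-1},{"dx":0,"dy":0,"dz":0.02,"rx":0,"ry":0,"rz":0,"fingers":-1},{"dx":0,"dy":0,"dz":0.02,"rx":0,"ry":0,"rz":0,"fingers":-1}])

```text
time_s: 7.62
tool_pos: [561.2, -117.4, 91.3]
tool_rot: [3.029, -0.216, 0.675]
contact_force: [0.8, 1.4, 1.4]
gripper_width: 22.7
grip_force: 30.0
```

```bash
python3 -c "
from st import *
status([-28.5,0,-6])"
```

```text
driver in rail [  0.74 -75.88   4.75] force rail [1.1  1.51 1.01] torque [ 0.39  0.29 -0.1 ] 7.6167 22.681004283658304 tcp [ 561.22 -117.44   91.29]
```

Call:
carry_out(series=[{"dx":0,"dy":0,"dz":0,"rx":0,"ry":0,"rz":0,"fingers":0.0},{"dx":0,"dy":0,"dz":0,"rx":0,"ry":0,"rz":0,"fingers":0.0},{"dx":0,"dy":0,"dz":0,"rx":0,"ry":0,"rz":0,"fingers":0.0},{"dx":0,"dy":0,"dz":0,"rx":0,"ry":0,"rz":0,"fingers":0.0}])

```text
time_s: 7.95
tool_pos: [560.3, -117.9, 90.6]
tool_rot: [3.029, -0.217, 0.672]
contact_force: [0.0, 0.4, -0.5]
gripper_width: 43.6
grip_force: 0.0
```

Call:
carry_out(series=[{"dx":0,"dy":0,"dz":-0.4,"rx":0,"ry":0,"rz":0,"fingers":0.0},{"dx":0,"dy":0,"dz":-0.4,"rx":0,"ry":0,"rz":0,"fingers":0.0},{"dx":0,"dy":0,"dz":-0.4,"rx":0,"ry":0,"rz":0,"fingers":-1},{"dx":-0.07,"dy":0,"dz":-0.4,"rx":0,"ry":0,"rz":0,"fingers":-1},{"dx":-0.07,"dy":0,"dz":-0.4,"rx":0,"ry":0,"rz":0,"fingers":-1}])

```text
time_s: 8.37
tool_pos: [535.8, -114.6, 122.7]
tool_rot: [3.029, -0.218, 0.67]
contact_force: [-0.5, 0.4, -0.1]
gripper_width: 30.5
grip_force: 0.0
```

```bash
python3 - <<'E'
from st import *
status([0,0,0])
p,r=load(); save(p+r.apply([-7,0,2-40]),r); print(load()[0])
s=camera("scene"); t=camera("top")
a=cv2.resize(s["frame"][95:175,300:420],(600,400),interpolation=cv2.INTER_CUBIC)
b=cv2.resize(t["frame"][165:215,340:440],(400,200),interpolation=cv2.INTER_CUBIC)
c=np.zeros((600,600,3),np.uint8);c[:400]=a;c[400:,:400]=b
cv2.imwrite("pics/chk1.png",c[:,:,::-1])
E
```

```text
driver in rail [ 19.39 -76.68  38.06] force rail [-0.56  0.28  0.18] torque [ 0.02  0.63 -0.01] 8.3667 30.459172703204917 tcp [ 535.84 -114.61  122.7 ]
[ 537.45 -114.17  124.44]
```

View pics/chk1.png

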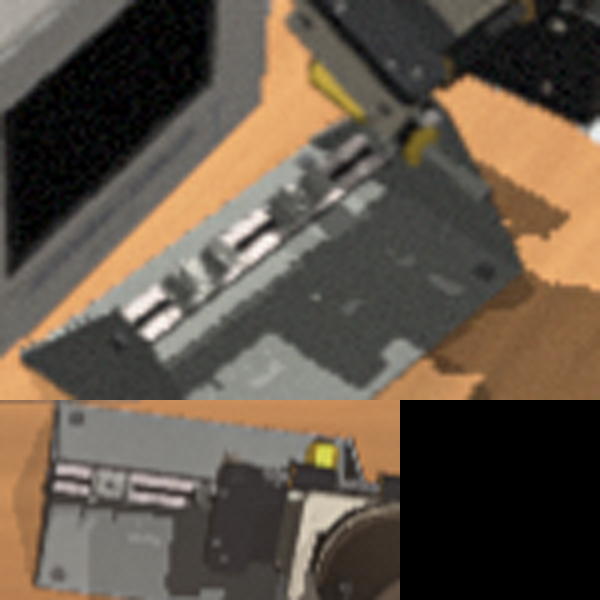

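Yellow sits in the right clip, handle up the slope (scene part, from (320,75) to (480,190)). I'll press with closed fingers to prove it is home.

Call:
carry_out(series=[{"dx":0.02,"dy":0,"dz":0.1,"rx":0,"ry":0,"rz":0,"fingers":-1},{"dx":0.02,"dy":0,"dz":0.16,"rx":0,"ry":0,"rz":0,"fingers":-1},{"dx":0.02,"dy":0,"dz":0.18,"rx":0,"ry":0,"rz":0,"fingers":-1},{"dx":0.02,"dy":0,"dz":0.18,"rx":0,"ry":0,"rz":0,"fingers":-1}])

```text
time_s: 8.8
tool_pos: [546.8, -115.2, 107.6]
tool_rot: [3.03, -0.215, 0.671]
contact_force: [-0.8, 0.4, 0.7]
gripper_width: 1.0
grip_force: 0.0
```

```bash
python3 -c "
from st import *
status([0,0,0])"
```

```text
driver in rail [ 22.9  -75.76  19.81] force rail [-0.48  0.25  0.96] torque [ 0.04  0.49 -0.06] 8.8 0.9960621272727442 tcp [ 546.75 -115.25  107.64]
```

Call:
carry_out(series=[{"dx":0,"dy":0,"dz":0.02,"rx":0,"ry":0,"rz":0,"fingers":-1},{"dx":0,"dy":0,"dz":0.02,"rx":0,"ry":0,"rz":0,"fingers":-1}])

```text
time_s: 8.97
tool_pos: [547.7, -115.6, 106.6]
tool_rot: [3.029, -0.216, 0.673]
contact_force: [-0.0, -0.2, 0.6]
gripper_width: 0.2
grip_force: 0.1
```

Call:
carry_out(series=[{"dx":0,"dy":0,"dz":0.02,"rx":0,"ry":0,"rz":0,"fingers":-1},{"dx":0,"dy":0,"dz":0.02,"rx":0,"ry":0,"rz":0,"fingers":-1}])

```text
time_s: 9.13
tool_pos: [548.7, -115.9, 105.0]
tool_rot: [3.029, -0.217, 0.674]
contact_force: [0.4, -0.3, 1.3]
gripper_width: 0.4
grip_force: 0.9
```

```bash
python3 -c "
from st import *
status([0,0,0])"
```

```text
driver in rail [ 23.64 -76.11  16.57] force rail [ 0.93 -0.24  0.97] torque [ 0.12  0.41 -0.04] 9.1333 0.4223245102961342 tcp [ 548.72 -115.89  105.01]
```

Call:
carry_out(series=[{"dx":0,"dy":0,"dz":0.01,"rx":0,"ry":0,"rz":0,"fingers":-1},{"dx":0,"dy":0,"dz":0.01,"rx":0,"ry":0,"rz":0,"fingers":-1}])

```text
time_s: 9.3
tool_pos: [549.3, -116.0, 104.4]
tool_rot: [3.029, -0.217, 0.674]
contact_force: [-2.0, 0.8, 5.9]
gripper_width: 0.8
grip_force: 3.2
```

Call:
carry_out(series=[{"dx":0,"dy":0,"dz":0.01,"rx":0,"ry":0,"rz":0,"fingers":-1},{"dx":0,"dy":0,"dz":0.01,"rx":0,"ry":0,"rz":0,"fingers":-1}])

```text
time_s: 9.47
tool_pos: [550.1, -116.2, 103.9]
tool_rot: [3.028, -0.217, 0.676]
contact_force: [-4.1, 0.8, 8.9]
gripper_width: 0.7
grip_force: 4.5
```

```bash
python3 -c "
from st import *
status([0,0,0])"
```

```text
driver in rail [ 24.47 -76.19  15.02] force rail [0.01 0.2  9.85] torque [ 0.04  0.42 -0.03] 9.4667 0.6799889041210319 tcp [ 550.1  -116.17  103.95]
```

Call:
carry_out(series=[{"dx":0,"dy":0,"dz":-0.25,"rx":0,"ry":0,"rz":0,"fingers":-1},{"dx":-0.2,"dy":0,"dz":-0.25,"rx":0,"ry":0,"rz":0,"fingers":-1},{"dx":-0.455,"dy":0,"dz":-0.25,"rx":0,"ry":0,"rz":0,"fingers":-1},{"dx":-0.455,"dy":0,"dz":-0.1,"rx":0,"ry":0,"rz":0,"fingers":-1},{"dx":-0.455,"dy":0,"dz":-0.05,"rx":0,"ry":0,"rz":0,"fingers":-1}])

```text
time_s: 9.88
tool_pos: [502.0, -110.7, 92.1]
tool_rot: [3.027, -0.217, 0.666]
contact_force: [-5.0, -0.3, 3.0]
gripper_width: 0.3
grip_force: 3.3
```

Call:
carry_out(series=[{"dx":0,"dy":0,"dz":0.01,"rx":0,"ry":0,"rz":0,"fingers":-1},{"dx":0,"dy":0,"dz":0.01,"rx":0,"ry":0,"rz":0,"fingers":-1}])

```text
time_s: 10.05
tool_pos: [504.8, -110.4, 91.5]
tool_rot: [3.029, -0.216, 0.669]
contact_force: [-0.1, -0.3, -0.2]
gripper_width: 0.9
grip_force: 0.0
```

```bash
python3 -c "
from st import *
status([0,0,0])"
```

```text
driver in rail [-22.21 -76.94  23.07] force rail [-0.14 -0.35 -0.18] torque [0.08 0.52 0.04] 10.05 0.8611271165929644 tcp [ 504.75 -110.39   91.52]
```

Call:
carry_out(series=[{"dx":0,"dy":0,"dz":0.02,"rx":0,"ry":0,"rz":0,"fingers":-1},{"dx":0,"dy":0,"dz":0.02,"rx":0,"ry":0,"rz":0,"fingers":-1}])

```text
time_s: 10.22
tool_pos: [506.0, -110.5, 90.2]
tool_rot: [3.028, -0.217, 0.67]
contact_force: [1.3, 0.2, 0.6]
gripper_width: 0.4
grip_force: 0.0
```

Call:
carry_out(series=[{"dx":0,"dy":0,"dz":0.02,"rx":0,"ry":0,"rz":0,"fingers":-1},{"dx":0,"dy":0,"dz":0.02,"rx":0,"ry":0,"rz":0,"fingers":-1}])

```text
time_s: 10.38
tool_pos: [506.9, -110.7, 88.8]
tool_rot: [3.028, -0.217, 0.67]
contact_force: [0.1, -0.0, 0.3]
gripper_width: 0.5
grip_force: 0.0
```

```bash
python3 -c "
from st import *
status([0,0,0])"
```

```text
driver in rail [-21.46 -76.92  19.67] force rail [0.22 0.   0.22] torque [ 0.03  0.51 -0.03] 10.3833 0.4950856481664094 tcp [ 506.85 -110.67   88.76]
```

Call:
carry_out(series=[{"dx":0,"dy":0,"dz":0.02,"rx":0,"ry":0,"rz":0,"fingers":-1},{"dx":0,"dy":0,"dz":0.02,"rx":0,"ry":0,"rz":0,"fingers":-1}])

```text
time_s: 10.55
tool_pos: [507.1, -111.0, 87.6]
tool_rot: [3.029, -0.217, 0.667]
contact_force: [-7.7, 1.2, 11.8]
gripper_width: 0.3
grip_force: 6.5
```

Call:
carry_out(series=[{"dx":0,"dy":0,"dz":0.015,"rx":0,"ry":0,"rz":0,"fingers":-1},{"dx":0,"dy":0,"dz":0.015,"rx":0,"ry":0,"rz":0,"fingers":-1}])

```text
time_s: 10.72
tool_pos: [507.0, -111.6, 86.8]
tool_rot: [3.028, -0.217, 0.664]
contact_force: [-14.9, 1.7, 19.8]
gripper_width: 0.8
grip_force: 11.6
```

```bash
python3 -c "
from st import *
status([0,0,0])"
```

```text
driver in rail [-22.01 -77.81  17.8 ] force rail [-5.21 -0.44 24.3 ] torque [-0.26  1.51 -0.04] 10.7167 0.792796800981994 tcp [ 507.01 -111.59   86.83]
```

```bash
python3 - <<'E'
from plan import *
p,r=load(); save(p+r.apply([-43.5,0,27.5]),r); p,r=load(); print(p)
plan([(p+r.apply([0,0,-90]),r),((495,346,110),Rt(0))])
E
```

```text
[ 509.93573872 -110.15933127   81.12968167]
{'dx': 0.0, 'dy': -0.0, 'dz': -0.9, 'rx': 0.0, 'ry': 0.0, 'rz': 0.0} rows 3
 -> [ 472.3 -104.8  162.7] [ 3.031 -0.217  0.672]
{'dx': -0.121, 'dy': -0.899, 'dz': 0.061, 'rx': 0.002, 'ry': -0.028, 'rz': -0.009} rows 3
{'dx': -0.089, 'dy': -0.901, 'dz': 0.076, 'rx': 0.002, 'ry': -0.028, 'rz': -0.009} rows 3
{'dx': -0.056, 'dy': -0.903, 'dz': 0.088, 'rx': 0.002, 'ry': -0.028, 'rz': -0.009} rows 3
{'dx': -0.022, 'dy': -0.903, 'dz': 0.098, 'rx': 0.002, 'ry': -0.027, 'rz': -0.009} rows 3
{'dx': 0.011, 'dy': -0.904, 'dz': 0.103, 'rx': 0.002, 'ry': -0.028, 'rz': -0.009} rows 3
 -> [495. 346. 110.] [-3.14e+00 -1.00e-03  1.00e-03]
```

Call:
carry_out(series=[{"dx":0,"dy":0,"dz":-0.3,"rx":0,"ry":0,"rz":0,"fingers":-1},{"dx":0,"dy":0,"dz":-0.6,"rx":0,"ry":0,"rz":0,"fingers":-1},{"dx":0,"dy":0,"dz":-0.9,"rx":0,"ry":0,"rz":0,"fingers":-1},{"dx":0,"dy":0,"dz":-0.9,"rx":0,"ry":0,"rz":0,"fingers":-1}])

```text
time_s: 11.05
tool_pos: [473.9, -107.0, 163.2]
tool_rot: [3.029, -0.219, 0.667]
contact_force: [-0.2, -0.4, 0.4]
gripper_width: 0.4
grip_force: 0.0
```

Call:
carry_out(series=[{"dx":-0.121,"dy":-0.899,"dz":0.061,"rx":0.002,"ry":-0.028,"rz":-0.009,"fingers":0.3},{"dx":-0.121,"dy":-0.899,"dz":0.061,"rx":0.002,"ry":-0.028,"rz":-0.009,"fingers":0.3},{"dx":-0.121,"dy":-0.899,"dz":0.061,"rx":0.002,"ry":-0.028,"rz":-0.009,"fingers":0.3}])

```text
time_s: 11.3
tool_pos: [480.9, -15.9, 153.3]
tool_rot: [3.064, -0.184, 0.541]
contact_force: [0.1, 0.7, 0.3]
gripper_width: 15.9
grip_force: 0.0
```

Call:
carry_out(series=[{"dx":-0.089,"dy":-0.901,"dz":0.076,"rx":0.002,"ry":-0.028,"rz":-0.009,"fingers":0.3},{"dx":-0.089,"dy":-0.901,"dz":0.076,"rx":0.002,"ry":-0.028,"rz":-0.009,"fingers":0.3},{"dx":-0.089,"dy":-0.901,"dz":0.076,"rx":0.002,"ry":-0.028,"rz":-0.009,"fingers":0.3}])

```text
time_s: 11.55
tool_pos: [484.8, 81.3, 141.7]
tool_rot: [3.099, -0.123, 0.404]
contact_force: [0.1, 0.9, 0.9]
gripper_width: 35.7
grip_force: 0.0
```

Call:
carry_out(series=[{"dx":-0.056,"dy":-0.903,"dz":0.088,"rx":0.002,"ry":-0.028,"rz":-0.009,"fingers":0.3},{"dx":-0.056,"dy":-0.903,"dz":0.088,"rx":0.002,"ry":-0.028,"rz":-0.009,"fingers":0.3},{"dx":-0.056,"dy":-0.903,"dz":0.088,"rx":0.002,"ry":-0.028,"rz":-0.009,"fingers":0.3}])

```text
time_s: 11.8
tool_pos: [488.5, 171.1, 130.4]
tool_rot: [3.122, -0.081, 0.265]
contact_force: [0.3, 0.9, -0.1]
gripper_width: 55.4
grip_force: 0.0
```

Call:
carry_out(series=[{"dx":-0.022,"dy":-0.903,"dz":0.098,"rx":0.002,"ry":-0.027,"rz":-0.009,"fingers":0.3},{"dx":-0.022,"dy":-0.903,"dz":0.098,"rx":0.002,"ry":-0.027,"rz":-0.009,"fingers":0.3},{"dx":-0.022,"dy":-0.903,"dz":0.098,"rx":0.002,"ry":-0.027,"rz":-0.009,"fingers":0.3}])

```text
time_s: 12.05
tool_pos: [492.3, 260.8, 119.1]
tool_rot: [3.138, -0.038, 0.13]
contact_force: [-0.8, 1.3, -0.0]
gripper_width: 59.6
grip_force: 0.0
```

Call:
carry_out(series=[{"dx":0.011,"dy":-0.904,"dz":0.103,"rx":0.002,"ry":-0.028,"rz":-0.009,"fingers":0.3},{"dx":0.011,"dy":-0.904,"dz":0.103,"rx":0.002,"ry":-0.028,"rz":-0.009,"fingers":0.3},{"dx":0.011,"dy":-0.904,"dz":0.103,"rx":0.002,"ry":-0.028,"rz":-0.009,"fingers":0.3},{"dx":0.011,"dy":-0.904,"dz":0.103,"rx":0.002,"ry":-0.028,"rz":-0.009,"fingers":0.3}])

```text
time_s: 12.38
tool_pos: [496.3, 347.6, 108.1]
tool_rot: [-3.139, -0.006, 0.009]
contact_force: [-0.2, -0.7, -0.0]
gripper_width: 59.7
grip_force: 0.0
```

```bash
cat > meas.py <<'E'
from st import *
def wmeas(key,z,L,c=None,o=None):
    """grip end + axis of the coloured handle from the wrist picture"""
    if c is None: camera("top");camera("top");o=get_obs();c=camera("wrist")
    T=wristT(c,o); h=cv2.cvtColor(c["frame"],cv2.COLOR_RGB2HSV).astype(int)
    H,S,Vv=h[...,0],h[...,1],h[...,2]
    m={"red":((H<4)|(H>175)),"blue":(H>100)&(H<125),"yel":(H>24)&(H<34)}[key]&(S>150)&(Vv>60)
    m[:60]=0; m[248:]=0
    n,l,st,ce=cv2.connectedComponentsWithStats(m.astype(np.uint8))
    out=[]
    for i in np.argsort(-st[1:,4])[:2]+1:
        v,u=np.nonzero(l==i)
        P=np.array([onz(c,a,b,z,T)[:2] for a,b in zip(u,v)]); ctr=P.mean(0)
        d=np.linalg.svd(P-ctr,full_matrices=False)[2][0]; d*=np.sign(d[0]); s=(P-ctr)@d; q=(P-ctr)@[-d[1],d[0]]
        print(key,"area",st[i,4],"box",st[i,:4],"axis mid",ctr,"lo",ctr+d*s.min(),"hi",ctr+d*s.max(),"len",np.ptp(s),"wid",np.ptp(q),"yaw",np.degrees(np.arctan2(d[1],d[0])))
    print(o["tool_pos"],o["q"],o["time_s"],o["gripper_width"])
E
python3 - <<'E'
from meas import *
import pickle
o,c=pickle.load(open("w2.pkl","rb")); wmeas("yel",10.5,53.5,c,o); wmeas("red",12.5,59.5,c,o); wmeas("blue",14.5,65.5,c,o)
print("now"); wmeas("red",12.5,59.5); print(load()[0])
E
```

```text
yel area 1342 box [304 171  31  55] axis mid [497.08 168.86] lo [475.19 164.69] hi [517.08 172.66] len 42.636184793058675 wid 22.32372390395062 yaw 10.773047364022148
[493.28 167.21  99.62] [-0.16  0.44 -0.35  1.95  0.21  0.78 -2.05] 3.45 59.50314028657564
red area 2493 box [ 65 104  40  68] axis mid [516.01 346.6 ] lo [490.04 349.34] hi [540.94 343.97] len 51.1834444960312 wid 31.559749775541594 yaw -6.01974878673931
red area 340 box [ 66 199  37  16] axis mid [461.04 348.4 ] lo [458.07 363.23] hi [464.12 332.98] len 30.855077582719176 wid 11.828138082989323 yaw -78.67591799129369
[493.28 167.21  99.62] [-0.16  0.44 -0.35  1.95  0.21  0.78 -2.05] 3.45 59.50314028657564
blue area 3052 box [189 130  50  77] axis mid [507.92 249.54] lo [478.42 252.15] hi [535.44 247.11] len 57.23720002434433 wid 32.26659249135712 yaw -5.046455148280314
blue area 281 box [184 231  39  17] axis mid [449.89 253.31] lo [449.22 267.88] hi [450.58 238.1 ] len 29.809336162367494 wid 12.082348584250326 yaw -87.37267154892567
[493.28 167.21  99.62] [-0.16  0.44 -0.35  1.95  0.21  0.78 -2.05] 3.45 59.50314028657564
now
red area 2078 box [298 145  37  64] axis mid [516.09 346.55] lo [490.55 347.54] hi [539.85 345.63] len 49.33472703521514 wid 26.652103019052653 yaw -2.2224751723291947
red area 244 box [298 235  32  13] axis mid [461.33 348.53] lo [461.01 335.82] hi [461.65 360.97] len 25.153665912028032 wid 10.480297657248439 yaw 88.5474891307443
[497.61 342.91 108.22] [-0.2   0.64 -0.75  1.71  0.5   1.   -2.7 ] 12.4833 59.58199027700432
[494.98 346.05 110.04]
```

```bash
python3 - <<'E'
from meas import *
for i in range(6): camera("top")
for i in range(3):
    o=get_obs();print(o["tool_pos"],o["tool_rot"],o["q"],np.abs(o["dq"]).max());camera("top");camera("top")
wmeas("red",12.5,59.5)
E
```

```text
[498.86 341.81 108.72] [ 3.14 -0.01 -0.  ] [-0.19  0.64 -0.75  1.71  0.51  1.   -2.7 ] 0.005548195181208003
[498.7  342.18 108.62] [ 3.14 -0.   -0.  ] [-0.19  0.64 -0.75  1.71  0.51  1.   -2.7 ] 0.006796503633913047
[498.59 342.51 108.55] [ 3.14 -0.   -0.  ] [-0.2   0.64 -0.75  1.71  0.51  1.   -2.7 ] 0.003728974473192562
red area 2060 box [298 147  36  63] axis mid [516.12 346.5 ] lo [490.65 347.57] hi [539.95 345.51] len 49.34067427695122 wid 26.485079387521647 yaw -2.3917522781109812
red area 221 box [298 237  31  11] axis mid [461.7  348.64] lo [461.42 336.46] hi [461.97 360.85] len 24.392941931443698 wid 9.171845627948308 yaw 88.70223628503994
[498.48 342.72 108.44] [-0.2   0.64 -0.75  1.71  0.51  1.   -2.7 ] 13.2333 59.43833504684236
```

```bash
python3 - <<'E'
from plan import *
plan([((510,347,40),Rt(3))])
E
```

```text
{'dx': 0.151, 'dy': -0.008, 'dz': 0.7, 'rx': -0.0, 'ry': 0.0, 'rz': -0.016} rows 3
 -> [510. 347.  40.] [-3.139e+00 -8.000e-02  1.000e-03]
```

Call:
carry_out(series=[{"dx":0.151,"dy":-0.008,"dz":0.3,"rx":0,"ry":0,"rz":-0.016,"fingers":0.3},{"dx":0.151,"dy":-0.008,"dz":0.7,"rx":0,"ry":0,"rz":-0.016,"fingers":0.3},{"dx":0.151,"dy":-0.008,"dz":0.7,"rx":0,"ry":0,"rz":-0.016,"fingers":0.3},{"dx":0.151,"dy":-0.008,"dz":0.7,"rx":0,"ry":0,"rz":-0.016,"fingers":0.3},{"dx":0.151,"dy":-0.008,"dz":0.7,"rx":0,"ry":0,"rz":-0.016,"fingers":0.3}])

```text
time_s: 13.7
tool_pos: [513.3, 344.3, 39.7]
tool_rot: [3.14, 0.076, -0.004]
contact_force: [0.1, 0.5, -0.2]
gripper_width: 60.1
grip_force: 0.0
```

Call:
carry_out(series=[{"dx":0,"dy":0,"dz":0,"rx":0,"ry":0,"rz":0,"fingers":0.3},{"dx":0,"dy":0,"dz":0,"rx":0,"ry":0,"rz":0,"fingers":0.3},{"dx":0,"dy":0,"dz":0,"rx":0,"ry":0,"rz":0,"fingers":0.3},{"dx":0,"dy":0,"dz":0,"rx":0,"ry":0,"rz":0,"fingers":0.3},{"dx":0,"dy":0,"dz":0,"rx":0,"ry":0,"rz":0,"fingers":0.3}])

```text
time_s: 14.12
tool_pos: [513.6, 343.5, 39.0]
tool_rot: [3.139, 0.075, -0.003]
contact_force: [0.7, 0.0, 0.5]
gripper_width: 60.0
grip_force: 0.0
```

```bash
python3 -c "
from st import *
o=get_obs();print(o['tool_pos'],o['tool_rot'],o['q'],o['time_s'],load()[0])"
```

```text
[513.62 343.5   39.04] [ 3.14  0.08 -0.  ] [-0.23  0.74 -0.69  1.73  0.58  0.89 -2.69] 14.1167 [510.01 346.96  40.03]
```

Call:
carry_out(series=[{"dx":-0.034,"dy":-0.035,"dz":0.1,"rx":0,"ry":0,"rz":0,"fingers":0.3},{"dx":-0.034,"dy":-0.035,"dz":0.25,"rx":0,"ry":0,"rz":0,"fingers":0.3},{"dx":-0.034,"dy":-0.035,"dz":0.335,"rx":0,"ry":0,"rz":0,"fingers":0.3},{"dx":-0.034,"dy":-0.035,"dz":0.335,"rx":0,"ry":0,"rz":0,"fingers":0.3},{"dx":-0.034,"dy":-0.035,"dz":0.335,"rx":0,"ry":0,"rz":0,"fingers":0.3}])

```text
time_s: 14.53
tool_pos: [509.2, 346.4, 4.2]
tool_rot: [3.138, 0.076, -0.006]
contact_force: [0.9, 0.6, 0.4]
gripper_width: 59.9
grip_force: 0.0
```

Call:
carry_out(series=[{"dx":0,"dy":0,"dz":0,"rx":0,"ry":0,"rz":0,"fingers":-1},{"dx":0,"dy":0,"dz":0,"rx":0,"ry":0,"rz":0,"fingers":-1},{"dx":0,"dy":0,"dz":0,"rx":0,"ry":0,"rz":0,"fingers":-1},{"dx":0,"dy":0,"dz":0,"rx":0,"ry":0,"rz":0,"fingers":-1},{"dx":0,"dy":0,"dz":0,"rx":0,"ry":0,"rz":0,"fingers":-1}])

```text
time_s: 14.95
tool_pos: [509.9, 346.7, 5.2]
tool_rot: [3.139, 0.075, -0.004]
contact_force: [-0.7, 0.1, -0.3]
gripper_width: 30.8
grip_force: 0.0
```

Call:
carry_out(series=[{"dx":0,"dy":0,"dz":0,"rx":0,"ry":0,"rz":0,"fingers":-1},{"dx":0,"dy":0,"dz":0,"rx":0,"ry":0,"rz":0,"fingers":-1}])

```text
time_s: 15.12
tool_pos: [509.9, 346.7, 5.1]
tool_rot: [3.139, 0.075, -0.004]
contact_force: [0.1, 0.4, 1.6]
gripper_width: 26.6
grip_force: 29.2
```

```bash
python3 - <<'E'
from st import *
p,r=load(); p=p+r.apply([-3.4,-3.5,33.5]); save(p,r)
o=get_obs();print(o['tool_pos'],o['tool_rot'],o['q'],o['time_s'],o["gripper_width"],o["contact_force"],p)
plan([((p[0]-10,p[1]-20,170),r)])
off=[-29,0,-7.5]
plan([tcp_at("red",off,55,0,-1)])
E
```

```text
[509.92 346.68   5.15] [ 3.14  0.08 -0.  ] [-0.27  0.77 -0.63  1.75  0.59  0.82 -2.7 ] 15.1167 26.64525348066674 [0.13 0.41 1.6 ] [506.41 350.33   6.53]
{'dx': -0.056, 'dy': 0.096, 'dz': -0.817, 'rx': 0.0, 'ry': 0.0, 'rz': 0.0} rows 3
{'dx': -0.056, 'dy': 0.096, 'dz': -0.818, 'rx': 0.0, 'ry': 0.0, 'rz': 0.0} rows 3
 -> [496.4 330.4 170. ] [-3.14 -0.08  0.  ]
{'dx': 0.08, 'dy': 0.931, 'dz': 0.063, 'rx': -0.003, 'ry': 0.035, 'rz': 0.015} rows 3
{'dx': 0.115, 'dy': 0.925, 'dz': 0.082, 'rx': -0.004, 'ry': 0.035, 'rz': 0.015} rows 3
{'dx': 0.148, 'dy': 0.918, 'dz': 0.108, 'rx': -0.004, 'ry': 0.034, 'rz': 0.015} rows 3
{'dx': 0.179, 'dy': 0.909, 'dz': 0.137, 'rx': -0.003, 'ry': 0.035, 'rz': 0.016} rows 3
 -> [547.1 -39.8 144.4] [ 3.03 -0.22  0.67]
```

Call:
carry_out(series=[{"dx":-0.056,"dy":0.096,"dz":-0.817,"rx":0,"ry":0,"rz":0,"fingers":-1},{"dx":-0.056,"dy":0.096,"dz":-0.817,"rx":0,"ry":0,"rz":0,"fingers":-1},{"dx":-0.056,"dy":0.096,"dz":-0.817,"rx":0,"ry":0,"rz":0,"fingers":-1}])

```text
time_s: 15.37
tool_pos: [506.9, 339.4, 93.3]
tool_rot: [-3.137, -0.075, -0.006]
contact_force: [0.0, 1.4, -1.5]
gripper_width: 26.6
grip_force: 29.7
```

Call:
carry_out(series=[{"dx":-0.056,"dy":0.096,"dz":-0.818,"rx":0,"ry":0,"rz":0,"fingers":-1},{"dx":-0.056,"dy":0.096,"dz":-0.818,"rx":0,"ry":0,"rz":0,"fingers":-1},{"dx":-0.056,"dy":0.096,"dz":-0.818,"rx":0,"ry":0,"rz":0,"fingers":-1}])

```text
time_s: 15.62
tool_pos: [502.0, 329.6, 175.8]
tool_rot: [-3.137, -0.075, -0.008]
contact_force: [0.9, 1.6, -1.5]
gripper_width: 26.2
grip_force: 29.8
```

Call:
carry_out(series=[{"dx":0.08,"dy":0.931,"dz":0.063,"rx":-0.003,"ry":0.035,"rz":0.015,"fingers":-1},{"dx":0.08,"dy":0.931,"dz":0.063,"rx":-0.003,"ry":0.035,"rz":0.015,"fingers":-1},{"dx":0.08,"dy":0.931,"dz":0.063,"rx":-0.003,"ry":0.035,"rz":0.015,"fingers":-1}])

```text
time_s: 15.87
tool_pos: [511.7, 227.3, 160.7]
tool_rot: [3.122, -0.004, 0.166]
contact_force: [1.2, -1.3, -1.5]
gripper_width: 26.8
grip_force: 29.8
```

Call:
carry_out(series=[{"dx":0.115,"dy":0.925,"dz":0.082,"rx":-0.004,"ry":0.035,"rz":0.015,"fingers":-1},{"dx":0.115,"dy":0.925,"dz":0.082,"rx":-0.004,"ry":0.035,"rz":0.015,"fingers":-1},{"dx":0.115,"dy":0.925,"dz":0.082,"rx":-0.004,"ry":0.035,"rz":0.015,"fingers":-1}])

```text
time_s: 16.12
tool_pos: [523.3, 134.3, 154.5]
tool_rot: [3.097, -0.079, 0.334]
contact_force: [0.0, -1.7, -1.8]
gripper_width: 26.7
grip_force: 29.8
```

Call:
carry_out(series=[{"dx":0.148,"dy":0.918,"dz":0.108,"rx":-0.004,"ry":0.034,"rz":0.015,"fingers":-1},{"dx":0.148,"dy":0.918,"dz":0.108,"rx":-0.004,"ry":0.034,"rz":0.015,"fingers":-1},{"dx":0.148,"dy":0.918,"dz":0.108,"rx":-0.004,"ry":0.034,"rz":0.015,"fingers":-1}])

```text
time_s: 16.37
tool_pos: [535.2, 42.2, 148.5]
tool_rot: [3.063, -0.153, 0.497]
contact_force: [0.2, -0.2, -2.1]
gripper_width: 26.5
grip_force: 29.8
```

Call:
carry_out(series=[{"dx":0.179,"dy":0.909,"dz":0.137,"rx":-0.003,"ry":0.035,"rz":0.016,"fingers":-1},{"dx":0.179,"dy":0.909,"dz":0.137,"rx":-0.003,"ry":0.035,"rz":0.016,"fingers":-1},{"dx":0.179,"dy":0.909,"dz":0.137,"rx":-0.003,"ry":0.035,"rz":0.016,"fingers":-1},{"dx":0.179,"dy":0.909,"dz":0.137,"rx":-0.003,"ry":0.035,"rz":0.016,"fingers":-1},{"dx":0.179,"dy":0.909,"dz":0.137,"rx":-0.003,"ry":0.035,"rz":0.016,"fingers":-1}])

```text
time_s: 16.78
tool_pos: [549.8, -43.9, 144.0]
tool_rot: [3.025, -0.224, 0.67]
contact_force: [-0.4, 0.6, -1.5]
gripper_width: 26.7
grip_force: 29.8
```

```bash
python3 - <<'E'
from st import *
for i in range(6): camera("top")
status([-29,0,-7.5]); print((Rt(RY,25).inv()*R.from_rotvec(get_obs()["tool_rot"])).as_rotvec(degrees=True))
for i in range(4): camera("top")
status([-29,0,-7.5])
E
```

```text
driver in rail [ 2.57 -2.84 63.6 ] force rail [-0.4   0.36 -1.17] torque [-0.02  0.58  0.02] 17.0833 26.83548496271161 tcp [549.74 -42.06 144.17]
[-0.19 -0.02  0.05]
driver in rail [ 2.42 -3.57 63.54] force rail [-1.2  -0.55 -1.44] torque [ 0.05  0.59 -0.04] 17.2833 26.545410360027436 tcp [549.52 -42.8  144.05]
```

Call:
carry_out(series=[{"dx":-0.024,"dy":-0.03,"dz":0.2,"rx":0,"ry":0,"rz":0,"fingers":-1},{"dx":-0.024,"dy":-0.03,"dz":0.35,"rx":0,"ry":0,"rz":0,"fingers":-1},{"dx":-0.024,"dy":-0.03,"dz":0.35,"rx":0,"ry":0,"rz":0,"fingers":-1},{"dx":-0.024,"dy":-0.03,"dz":0.35,"rx":0,"ry":0,"rz":0,"fingers":-1},{"dx":-0.024,"dy":-0.03,"dz":0.35,"rx":0,"ry":0,"rz":0,"fingers":-1}])

```text
time_s: 17.7
tool_pos: [562.4, -41.7, 111.7]
tool_rot: [3.026, -0.221, 0.67]
contact_force: [-0.2, 0.7, -1.6]
gripper_width: 26.7
grip_force: 29.8
```

```bash
python3 - <<'E'
from st import *
for i in range(3): camera("top")
status([-29,0,-7.5])
E
```

```text
driver in rail [ 0.53 -0.97 29.16] force rail [-0.86  0.27 -2.  ] torque [0.   0.58 0.02] 17.85 26.819289641637535 tcp [562.57 -42.07 112.13]
```

Call:
carry_out(series=[{"dx":0,"dy":-0.006,"dz":0.05,"rx":0,"ry":0,"rz":0,"fingers":-1},{"dx":0,"dy":-0.006,"dz":0.09,"rx":0,"ry":0,"rz":0,"fingers":-1},{"dx":0,"dy":-0.006,"dz":0.12,"rx":0,"ry":0,"rz":0,"fingers":-1},{"dx":0,"dy":-0.006,"dz":0.15,"rx":0,"ry":0,"rz":0,"fingers":-1},{"dx":0,"dy":-0.006,"dz":0.15,"rx":0,"ry":0,"rz":0,"fingers":-1}])

```text
time_s: 18.27
tool_pos: [569.6, -42.4, 98.9]
tool_rot: [3.025, -0.222, 0.673]
contact_force: [-1.7, -0.1, 6.0]
gripper_width: 26.8
grip_force: 30.0
```

```bash
python3 - <<'E'
from st import *
status([-29,0,-7.5])
E
```

```text
driver in rail [ 1.29 -0.34 14.14] force rail [ 1.03 -0.35  6.19] torque [-0.03  0.55 -0.04] 18.2667 26.77019439790306 tcp [569.62 -42.45  98.88]
```

Call:
carry_out(series=[{"dx":0,"dy":0,"dz":0.03,"rx":0,"ry":0,"rz":0,"fingers":-1},{"dx":0,"dy":0,"dz":0.03,"rx":0,"ry":0,"rz":0,"fingers":-1}])

```text
time_s: 18.43
tool_pos: [570.8, -42.7, 96.1]
tool_rot: [3.025, -0.222, 0.673]
contact_force: [1.8, -0.9, -0.1]
gripper_width: 26.9
grip_force: 30.0
```

```bash
python3 - <<'E'
from st import *
status([-29,0,-7.5])
E
```

```text
driver in rail [ 1.19 -0.39 11.08] force rail [ 1.7  -0.62 -0.92] torque [-0.05  0.18  0.  ] 18.4333 26.85851865818114 tcp [570.8  -42.67  96.05]
```

Call:
carry_out(series=[{"dx":0,"dy":0,"dz":0.018,"rx":0,"ry":0,"rz":0,"fingers":-1},{"dx":0,"dy":0,"dz":0.018,"rx":0,"ry":0,"rz":0,"fingers":-1}])

```text
time_s: 18.6
tool_pos: [571.4, -42.8, 94.1]
tool_rot: [3.025, -0.222, 0.672]
contact_force: [0.4, -0.1, 3.1]
gripper_width: 26.3
grip_force: 30.0
```

```bash
python3 - <<'E'
from st import *
status([-29,0,-7.5])
E
```

```text
driver in rail [ 0.9  -0.44  9.03] force rail [1.73 0.   2.64] torque [ 0.02  0.24 -0.01] 18.6 26.2688212709495 tcp [571.39 -42.81  94.05]
```

Call:
carry_out(series=[{"dx":0,"dy":0,"dz":0,"rx":0,"ry":0,"rz":0,"fingers":0.0},{"dx":0,"dy":0,"dz":0,"rx":0,"ry":0,"rz":0,"fingers":0.0},{"dx":0,"dy":0,"dz":0,"rx":0,"ry":0,"rz":0,"fingers":0.0},{"dx":0,"dy":0,"dz":0,"rx":0,"ry":0,"rz":0,"fingers":0.0}])

```text
time_s: 18.93
tool_pos: [570.4, -42.9, 93.1]
tool_rot: [3.026, -0.222, 0.669]
contact_force: [0.6, -0.3, -0.3]
gripper_width: 44.9
grip_force: 0.0
```

Call:
carry_out(series=[{"dx":0,"dy":0,"dz":-0.2,"rx":0,"ry":0,"rz":0,"fingers":0.0},{"dx":0,"dy":0,"dz":-0.45,"rx":0,"ry":0,"rz":0,"fingers":0.0},{"dx":0,"dy":0,"dz":-0.45,"rx":0,"ry":0,"rz":0,"fingers":-1},{"dx":-0.3,"dy":0,"dz":-0.45,"rx":0,"ry":0,"rz":0,"fingers":-1},{"dx":-0.515,"dy":0,"dz":-0.45,"rx":0,"ry":0,"rz":0,"fingers":-1}])

```text
time_s: 19.35
tool_pos: [505.0, -33.9, 112.2]
tool_rot: [3.026, -0.227, 0.671]
contact_force: [-0.6, -0.5, -0.6]
gripper_width: 30.4
grip_force: 0.0
```

Call:
carry_out(series=[{"dx":0,"dy":0,"dz":0,"rx":0,"ry":0,"rz":0,"fingers":-1},{"dx":0,"dy":0,"dz":0.1,"rx":0,"ry":0,"rz":0,"fingers":-1},{"dx":0,"dy":0,"dz":0.2,"rx":0,"ry":0,"rz":0,"fingers":-1},{"dx":0,"dy":0,"dz":0.2,"rx":0,"ry":0,"rz":0,"fingers":-1},{"dx":0,"dy":0,"dz":0.2,"rx":0,"ry":0,"rz":0,"fingers":-1}])

```text
time_s: 19.77
tool_pos: [514.7, -33.8, 95.0]
tool_rot: [3.027, -0.22, 0.667]
contact_force: [-1.1, -0.1, -0.4]
gripper_width: 1.1
grip_force: 0.0
```

```bash
python3 - <<'E'
from st import *
status([0,0,0])
E
```

```text
driver in rail [-21.68   0.34  26.67] force rail [-1.16 -0.29  0.13] torque [ 0.04  0.51 -0.01] 19.7667 1.1255908073485457 tcp [514.75 -33.76  95.01]
```

Call:
carry_out(series=[{"dx":0,"dy":0,"dz":0.03,"rx":0,"ry":0,"rz":0,"fingers":-1},{"dx":0,"dy":0,"dz":0.03,"rx":0,"ry":0,"rz":0,"fingers":-1}])

```text
time_s: 19.93
tool_pos: [516.6, -34.3, 94.0]
tool_rot: [3.028, -0.222, 0.666]
contact_force: [0.0, -0.4, -0.4]
gripper_width: 0.1
grip_force: 0.0
```

Call:
carry_out(series=[{"dx":0,"dy":0,"dz":0.015,"rx":0,"ry":0,"rz":0,"fingers":-1},{"dx":0,"dy":0,"dz":0.015,"rx":0,"ry":0,"rz":0,"fingers":-1}])

```text
time_s: 20.1
tool_pos: [517.0, -35.0, 93.2]
tool_rot: [3.028, -0.223, 0.664]
contact_force: [-0.8, -0.2, 0.9]
gripper_width: 0.2
grip_force: 0.0
```

```bash
python3 - <<'E'
from st import *
status([0,0,0])
E
```

```text
driver in rail [-20.21  -0.61  24.  ] force rail [-0.28 -0.26  1.12] torque [ 0.04  0.48 -0.02] 20.1 0.2414371698981855 tcp [517.05 -35.05  93.21]
```

Call:
carry_out(series=[{"dx":0,"dy":0,"dz":0.015,"rx":0,"ry":0,"rz":0,"fingers":-1},{"dx":0,"dy":0,"dz":0.015,"rx":0,"ry":0,"rz":0,"fingers":-1}])

```text
time_s: 20.27
tool_pos: [517.5, -35.2, 92.3]
tool_rot: [3.028, -0.222, 0.662]
contact_force: [-1.7, -0.0, 2.5]
gripper_width: 0.4
grip_force: 1.3
```

Call:
carry_out(series=[{"dx":0,"dy":0,"dz":0.015,"rx":0,"ry":0,"rz":0,"fingers":-1},{"dx":0,"dy":0,"dz":0.015,"rx":0,"ry":0,"rz":0,"fingers":-1}])

```text
time_s: 20.43
tool_pos: [517.7, -35.2, 91.4]
tool_rot: [3.028, -0.222, 0.659]
contact_force: [-9.0, 1.5, 12.8]
gripper_width: 0.3
grip_force: 7.4
```

```bash
python3 - <<'E'
from st import *
status([0,0,0])
E
```

```text
driver in rail [-20.39  -0.65  22.1 ] force rail [-2.88  0.19 15.44] torque [ 0.05  1.17 -0.01] 20.4333 0.29423871464615153 tcp [517.68 -35.18  91.42]
```

```bash
python3 - <<'E'
from plan import *
p,r=load(); save(p+r.apply([-53.9,-3.6,37.3]),r); p,r=load(); print(p)
plan([(p+r.apply([0,0,-80]),r),((490,251,110),Rt(-3))])
E
```

```text
[514.96099861 -31.46692327  87.80687446]
{'dx': -0.0, 'dy': 0.0, 'dz': -0.8, 'rx': 0.0, 'ry': 0.0, 'rz': 0.0} rows 3
 -> [481.4 -26.7 160.3] [ 3.029 -0.218  0.673]
{'dx': -0.166, 'dy': -0.92, 'dz': 0.108, 'rx': 0.002, 'ry': -0.046, 'rz': -0.01} rows 3
{'dx': -0.119, 'dy': -0.924, 'dz': 0.135, 'rx': 0.002, 'ry': -0.047, 'rz': -0.009} rows 3
{'dx': -0.072, 'dy': -0.925, 'dz': 0.154, 'rx': 0.002, 'ry': -0.046, 'rz': -0.01} rows 3
 -> [490. 251. 110.] [ 3.14  -0.081  0.   ]
```

Call:
carry_out(series=[{"dx":0,"dy":0,"dz":-0.3,"rx":0,"ry":0,"rz":0,"fingers":-1},{"dx":0,"dy":0,"dz":-0.6,"rx":0,"ry":0,"rz":0,"fingers":-1},{"dx":0,"dy":0,"dz":-0.8,"rx":0,"ry":0,"rz":0,"fingers":-1},{"dx":0,"dy":0,"dz":-0.8,"rx":0,"ry":0,"rz":0,"fingers":-1}])

```text
time_s: 20.77
tool_pos: [485.4, -29.3, 167.9]
tool_rot: [3.027, -0.222, 0.667]
contact_force: [0.7, 0.1, 0.8]
gripper_width: 0.4
grip_force: 0.0
```

Call:
carry_out(series=[{"dx":-0.166,"dy":-0.92,"dz":0.108,"rx":0.002,"ry":-0.046,"rz":-0.01,"fingers":0.35},{"dx":-0.166,"dy":-0.92,"dz":0.108,"rx":0.002,"ry":-0.046,"rz":-0.01,"fingers":0.35},{"dx":-0.166,"dy":-0.92,"dz":0.108,"rx":0.002,"ry":-0.046,"rz":-0.01,"fingers":0.35}])

```text
time_s: 21.02
tool_pos: [490.5, 68.0, 147.6]
tool_rot: [3.085, -0.172, 0.443]
contact_force: [0.7, 0.5, -0.5]
gripper_width: 15.4
grip_force: 0.0
```

Call:
carry_out(series=[{"dx":-0.119,"dy":-0.924,"dz":0.135,"rx":0.002,"ry":-0.047,"rz":-0.009,"fingers":0.35},{"dx":-0.119,"dy":-0.924,"dz":0.135,"rx":0.002,"ry":-0.047,"rz":-0.009,"fingers":0.35},{"dx":-0.119,"dy":-0.924,"dz":0.135,"rx":0.002,"ry":-0.047,"rz":-0.009,"fingers":0.35}])

```text
time_s: 21.27
tool_pos: [492.7, 161.3, 129.3]
tool_rot: [3.122, -0.129, 0.212]
contact_force: [1.1, 1.1, 1.2]
gripper_width: 35.7
grip_force: 0.0
```

Call:
carry_out(series=[{"dx":-0.072,"dy":-0.925,"dz":0.154,"rx":0.002,"ry":-0.046,"rz":-0.01,"fingers":0.35},{"dx":-0.072,"dy":-0.925,"dz":0.154,"rx":0.002,"ry":-0.046,"rz":-0.01,"fingers":0.35},{"dx":-0.072,"dy":-0.925,"dz":0.154,"rx":0.002,"ry":-0.046,"rz":-0.01,"fingers":0.35},{"dx":-0.072,"dy":-0.925,"dz":0.154,"rx":0.002,"ry":-0.046,"rz":-0.01,"fingers":0.35},{"dx":-0.072,"dy":-0.925,"dz":0.154,"rx":0.002,"ry":-0.046,"rz":-0.01,"fingers":0.35}])

```text
time_s: 21.68
tool_pos: [494.1, 247.7, 112.1]
tool_rot: [3.136, -0.083, -0.013]
contact_force: [-0.6, -0.8, 0.5]
gripper_width: 61.5
grip_force: 0.0
```

```bash
python3 - <<'E'
from meas import *
for i in range(6): camera("top")
wmeas("blue",14.5,65.5); print(load()[0],get_obs()["tool_rot"])
E
```

```text
blue area 2654 box [295 148  41  70] axis mid [508.04 249.8 ] lo [479.03 251.6 ] hi [534.39 248.18] len 55.472925728973614 wid 30.878774130462624 yaw -3.5359752665763744
blue area 23 box [326 243   8   5] axis mid [453.25 240.6 ] lo [452.77 244.16] hi [453.58 238.22] len 5.992130717926546 wid 4.0070761642721395 yaw -82.25131351041405
[494.59 246.74 113.3 ] [-0.19  0.5  -0.51  1.84  0.3   0.88 -2.47] 22.0833 61.91001537332918
[489.97 251.   110.  ] [ 3.14 -0.09 -0.01]
```

Call:
carry_out(series=[{"dx":0.048,"dy":-0.039,"dz":0.3,"rx":0,"ry":0,"rz":0,"fingers":0.35},{"dx":0.048,"dy":-0.039,"dz":0.7,"rx":0,"ry":0,"rz":0,"fingers":0.35},{"dx":0.048,"dy":-0.039,"dz":0.73,"rx":0,"ry":0,"rz":0,"fingers":0.35},{"dx":0.048,"dy":-0.039,"dz":0.73,"rx":0,"ry":0,"rz":0,"fingers":0.35},{"dx":0.048,"dy":-0.039,"dz":0.73,"rx":0,"ry":0,"rz":0,"fingers":0.35}])

```text
time_s: 22.55
tool_pos: [498.9, 251.1, 41.0]
tool_rot: [3.137, -0.085, -0.012]
contact_force: [0.4, 0.4, 0.9]
gripper_width: 61.5
grip_force: 0.0
```

```bash
python3 - <<'E'
from st import *
for i in range(4): camera("top")
o=get_obs(); print(o["tool_pos"],o["tool_rot"],o["q"])
E
```

```text
[499.76 251.42  41.75] [ 3.14 -0.09 -0.01] [-0.24  0.6  -0.46  1.89  0.38  0.75 -2.53]
```

Call:
carry_out(series=[{"dx":0,"dy":0.01,"dz":0.15,"rx":0,"ry":0,"rz":0,"fingers":0.35},{"dx":0,"dy":0.01,"dz":0.28,"rx":0,"ry":0,"rz":0,"fingers":0.35},{"dx":0,"dy":0.01,"dz":0.355,"rx":0,"ry":0,"rz":0,"fingers":0.35},{"dx":0,"dy":0.01,"dz":0.355,"rx":0,"ry":0,"rz":0,"fingers":0.35},{"dx":0,"dy":0.01,"dz":0.355,"rx":0,"ry":0,"rz":0,"fingers":-1}])

```text
time_s: 23.17
tool_pos: [498.5, 249.9, 4.9]
tool_rot: [3.137, -0.085, -0.012]
contact_force: [-0.8, 0.0, 0.7]
gripper_width: 58.9
grip_force: 0.0
```

Call:
carry_out(series=[{"dx":0,"dy":0,"dz":0,"rx":0,"ry":0,"rz":0,"fingers":-1},{"dx":0,"dy":0,"dz":0,"rx":0,"ry":0,"rz":0,"fingers":-1},{"dx":0,"dy":0,"dz":0,"rx":0,"ry":0,"rz":0,"fingers":-1},{"dx":0,"dy":0,"dz":0,"rx":0,"ry":0,"rz":0,"fingers":-1},{"dx":0,"dy":0,"dz":0,"rx":0,"ry":0,"rz":0,"fingers":-1}])

```text
time_s: 23.58
tool_pos: [498.7, 249.9, 4.8]
tool_rot: [3.137, -0.086, -0.012]
contact_force: [-1.1, -1.1, 3.2]
gripper_width: 31.1
grip_force: 30.0
```

```bash
python3 - <<'E'
from st import *
o=get_obs();print(o['tool_pos'],o['tool_rot'],o['q'],o['time_s'],o["gripper_width"],o["grip_force"],o["contact_force"])
p=np.array(o["tool_pos"]);r=R.from_rotvec(o["tool_rot"]); save(p,r)
plan([((p[0]-10,p[1]-5,170),r)])
plan([tcp_at("blue",[-29,0,14.5*-1+p[2]],52)])
E
```

```text
[498.66 249.86   4.83] [ 3.14 -0.09 -0.01] [-0.26  0.65 -0.43  1.91  0.41  0.67 -2.56] 23.5833 31.055786218873067 29.997650608420372 [-1.14 -1.08  3.24]
{'dx': -0.055, 'dy': 0.031, 'dz': -0.825, 'rx': 0.0, 'ry': 0.0, 'rz': 0.0} rows 3
{'dx': -0.054, 'dy': 0.031, 'dz': -0.826, 'rx': 0.0, 'ry': 0.0, 'rz': 0.0} rows 3
 -> [488.7 244.8 170. ] [ 3.14 -0.09 -0.01]
{'dx': 0.274, 'dy': 0.684, 'dz': 0.096, 'rx': -0.002, 'ry': 0.047, 'rz': 0.009} rows 3
{'dx': 0.276, 'dy': 0.676, 'dz': 0.141, 'rx': -0.001, 'ry': 0.047, 'rz': 0.01} rows 3
{'dx': 0.273, 'dy': 0.667, 'dz': 0.183, 'rx': -0.002, 'ry': 0.047, 'rz': 0.009} rows 3
 -> [559.3  35.2 141.5] [ 3.03 -0.22  0.67]
```

Call:
carry_out(series=[{"dx":-0.055,"dy":0.031,"dz":-0.825,"rx":0,"ry":0,"rz":0,"fingers":-1},{"dx":-0.055,"dy":0.031,"dz":-0.825,"rx":0,"ry":0,"rz":0,"fingers":-1},{"dx":-0.055,"dy":0.031,"dz":-0.825,"rx":0,"ry":0,"rz":0,"fingers":-1}])

```text
time_s: 23.83
tool_pos: [495.9, 249.7, 93.3]
tool_rot: [-3.14, 0.085, 0.001]
contact_force: [1.8, 1.5, -1.4]
gripper_width: 31.6
grip_force: 30.0
```

Call:
carry_out(series=[{"dx":-0.054,"dy":0.031,"dz":-0.826,"rx":0,"ry":0,"rz":0,"fingers":-1},{"dx":-0.054,"dy":0.031,"dz":-0.826,"rx":0,"ry":0,"rz":0,"fingers":-1},{"dx":-0.054,"dy":0.031,"dz":-0.826,"rx":0,"ry":0,"rz":0,"fingers":-1}])

```text
time_s: 24.08
tool_pos: [491.1, 247.3, 176.7]
tool_rot: [-3.139, 0.085, -0.001]
contact_force: [1.8, 1.4, -2.1]
gripper_width: 31.3
grip_force: 30.0
```

Call:
carry_out(series=[{"dx":0.274,"dy":0.684,"dz":0.096,"rx":-0.002,"ry":0.047,"rz":0.009,"fingers":-1},{"dx":0.274,"dy":0.684,"dz":0.096,"rx":-0.002,"ry":0.047,"rz":0.009,"fingers":-1},{"dx":0.274,"dy":0.684,"dz":0.096,"rx":-0.002,"ry":0.047,"rz":0.009,"fingers":-1}])

```text
time_s: 24.33
tool_pos: [511.6, 167.5, 158.7]
tool_rot: [3.11, -0.136, 0.218]
contact_force: [-0.7, -0.9, -1.9]
gripper_width: 31.0
grip_force: 30.0
```

Call:
carry_out(series=[{"dx":0.276,"dy":0.676,"dz":0.141,"rx":-0.001,"ry":0.047,"rz":0.01,"fingers":-1},{"dx":0.276,"dy":0.676,"dz":0.141,"rx":-0.001,"ry":0.047,"rz":0.01,"fingers":-1},{"dx":0.276,"dy":0.676,"dz":0.141,"rx":-0.001,"ry":0.047,"rz":0.01,"fingers":-1}])

```text
time_s: 24.58
tool_pos: [534.2, 97.7, 148.8]
tool_rot: [3.077, -0.184, 0.443]
contact_force: [0.4, -0.5, -1.3]
gripper_width: 31.1
grip_force: 30.0
```

Call:
carry_out(series=[{"dx":0.273,"dy":0.667,"dz":0.15,"rx":-0.002,"ry":0.047,"rz":0.009,"fingers":-1},{"dx":0.273,"dy":0.667,"dz":0.15,"rx":-0.002,"ry":0.047,"rz":0.009,"fingers":-1},{"dx":0.273,"dy":0.667,"dz":0.15,"rx":-0.002,"ry":0.047,"rz":0.009,"fingers":-1},{"dx":0.273,"dy":0.667,"dz":0.15,"rx":-0.002,"ry":0.047,"rz":0.009,"fingers":-1},{"dx":0.273,"dy":0.667,"dz":0.15,"rx":-0.002,"ry":0.047,"rz":0.009,"fingers":-1}])

```text
time_s: 25.0
tool_pos: [558.6, 35.8, 144.4]
tool_rot: [3.03, -0.217, 0.67]
contact_force: [-0.7, 0.9, -1.4]
gripper_width: 31.2
grip_force: 30.0
```

```bash
python3 - <<'E'
from st import *
for i in range(8): camera("top")
status([-28,0,-9.7]); d=Rt(RY,25).inv()*R.from_rotvec(get_obs()["tool_rot"]); print(d.as_rotvec(degrees=True), d.inv().as_rotvec()/np.pi)
E
```

```text
driver in rail [ 1.3  75.26 67.01] force rail [-0.5  -0.09 -1.72] torque [ 0.03  0.55 -0.05] 25.4 30.91554553785489 tcp [558.35  35.68 144.3 ]
[-0.02 -0.04 -0.04] [0. 0. 0.]
```

Call:
carry_out(series=[{"dx":-0.01,"dy":0.005,"dz":0.2,"rx":0,"ry":0,"rz":0,"fingers":-1},{"dx":-0.01,"dy":0.005,"dz":0.38,"rx":0,"ry":0,"rz":0,"fingers":-1},{"dx":-0.01,"dy":0.005,"dz":0.38,"rx":0,"ry":0,"rz":0,"fingers":-1},{"dx":-0.01,"dy":0.005,"dz":0.38,"rx":0,"ry":0,"rz":0,"fingers":-1},{"dx":-0.01,"dy":0.005,"dz":0.38,"rx":0,"ry":0,"rz":0,"fingers":-1}])

```text
time_s: 25.82
tool_pos: [572.8, 33.1, 109.8]
tool_rot: [3.029, -0.216, 0.67]
contact_force: [0.5, -0.3, -1.2]
gripper_width: 30.9
grip_force: 30.0
```

```bash
python3 - <<'E'
from st import *
for i in range(3): camera("top")
status([-28,0,-9.7])
E
```

```text
driver in rail [ 0.54 74.46 29.7 ] force rail [-1.    0.87 -1.68] torque [ 0.05  0.61 -0.03] 25.9667 31.15467563258239 tcp [573.16  32.71 110.19]
```

Call:
carry_out(series=[{"dx":0,"dy":0,"dz":0.04,"rx":0,"ry":0,"rz":0,"fingers":-1},{"dx":0,"dy":0,"dz":0.08,"rx":0,"ry":0,"rz":0,"fingers":-1},{"dx":0,"dy":0,"dz":0.11,"rx":0,"ry":0,"rz":0,"fingers":-1},{"dx":0,"dy":0,"dz":0.13,"rx":0,"ry":0,"rz":0,"fingers":-1},{"dx":0,"dy":0,"dz":0.13,"rx":0,"ry":0,"rz":0,"fingers":-1}])

```text
time_s: 26.38
tool_pos: [579.1, 31.9, 98.4]
tool_rot: [3.029, -0.217, 0.672]
contact_force: [0.6, 0.1, 0.0]
gripper_width: 31.4
grip_force: 30.0
```

Call:
carry_out(series=[{"dx":0,"dy":0,"dz":0.03,"rx":0,"ry":0,"rz":0,"fingers":-1},{"dx":0,"dy":0,"dz":0.03,"rx":0,"ry":0,"rz":0,"fingers":-1}])

```text
time_s: 26.55
tool_pos: [580.1, 31.6, 95.0]
tool_rot: [3.029, -0.217, 0.671]
contact_force: [2.5, 0.2, -1.4]
gripper_width: 31.3
grip_force: 30.0
```

```bash
python3 - <<'E'
from st import *
status([-28,0,-9.7])
E
```

```text
driver in rail [ 0.5  74.32 12.92] force rail [ 1.6   0.54 -2.33] torque [0.09 0.21 0.01] 26.55 31.28296560112002 tcp [580.12  31.57  94.96]
```

Call:
carry_out(series=[{"dx":0,"dy":0,"dz":0.018,"rx":0,"ry":0,"rz":0,"fingers":-1},{"dx":0,"dy":0,"dz":0.018,"rx":0,"ry":0,"rz":0,"fingers":-1}])

```text
time_s: 26.72
tool_pos: [581.1, 31.5, 93.7]
tool_rot: [3.029, -0.217, 0.672]
contact_force: [-2.1, 0.1, 7.8]
gripper_width: 31.4
grip_force: 30.0
```

```bash
python3 - <<'E'
from st import *
status([-28,0,-9.7])
E
```

```text
driver in rail [ 0.89 74.38 11.32] force rail [ 1.42 -0.22  7.96] torque [-0.06  0.41 -0.03] 26.7167 31.38189561848182 tcp [581.15  31.48  93.69]
```

Call:
carry_out(series=[{"dx":0,"dy":0,"dz":0,"rx":0,"ry":0,"rz":0,"fingers":0.1},{"dx":0,"dy":0,"dz":0,"rx":0,"ry":0,"rz":0,"fingers":0.1},{"dx":0,"dy":0,"dz":0,"rx":0,"ry":0,"rz":0,"fingers":0.1},{"dx":0,"dy":0,"dz":0,"rx":0,"ry":0,"rz":0,"fingers":0.1}])

```text
time_s: 27.05
tool_pos: [580.4, 31.4, 93.1]
tool_rot: [3.029, -0.217, 0.67]
contact_force: [0.6, -0.7, -0.3]
gripper_width: 49.4
grip_force: 0.0
```

Call:
carry_out(series=[{"dx":0,"dy":0,"dz":-0.2,"rx":0,"ry":0,"rz":0,"fingers":0.1},{"dx":0,"dy":0,"dz":-0.5,"rx":0,"ry":0,"rz":0,"fingers":0.1},{"dx":0,"dy":0,"dz":-0.5,"rx":0,"ry":0,"rz":0,"fingers":-1},{"dx":-0.3,"dy":0,"dz":-0.5,"rx":0,"ry":0,"rz":0,"fingers":-1},{"dx":-0.5,"dy":0,"dz":-0.5,"rx":0,"ry":0,"rz":0,"fingers":-1}])

```text
time_s: 27.47
tool_pos: [517.6, 39.2, 118.8]
tool_rot: [3.029, -0.221, 0.67]
contact_force: [-0.7, -0.2, -1.2]
gripper_width: 35.0
grip_force: 0.0
```

Call:
carry_out(series=[{"dx":0,"dy":0,"dz":0,"rx":0,"ry":0,"rz":0,"fingers":-1},{"dx":0,"dy":0,"dz":0.1,"rx":0,"ry":0,"rz":0,"fingers":-1},{"dx":0,"dy":0,"dz":0.22,"rx":0,"ry":0,"rz":0,"fingers":-1},{"dx":0,"dy":0,"dz":0.22,"rx":0,"ry":0,"rz":0,"fingers":-1},{"dx":0,"dy":0,"dz":0.22,"rx":0,"ry":0,"rz":0,"fingers":-1}])

```text
time_s: 27.88
tool_pos: [528.4, 39.0, 98.8]
tool_rot: [3.028, -0.215, 0.668]
contact_force: [-1.1, 0.7, -0.0]
gripper_width: 2.6
grip_force: 0.0
```

```bash
python3 - <<'E'
from st import *
status([0,0,0])
E
```

```text
driver in rail [-17.25  74.33  28.84] force rail [-1.12  0.49  0.48] torque [ 0.07  0.52 -0.03] 27.8833 2.579600110026243 tcp [528.36  39.04  98.85]
```

Call:
carry_out(series=[{"dx":-0.05,"dy":0,"dz":0.0,"rx":0,"ry":0,"rz":0,"fingers":-1},{"dx":-0.05,"dy":0,"dz":0.02,"rx":0,"ry":0,"rz":0,"fingers":-1},{"dx":-0.05,"dy":0,"dz":0.02,"rx":0,"ry":0,"rz":0,"fingers":-1}])

```text
time_s: 28.13
tool_pos: [524.1, 39.3, 95.2]
tool_rot: [3.029, -0.216, 0.668]
contact_force: [-3.5, 0.2, 1.4]
gripper_width: 0.9
grip_force: 1.3
```

Call:
carry_out(series=[{"dx":0,"dy":0,"dz":0.015,"rx":0,"ry":0,"rz":0,"fingers":-1},{"dx":0,"dy":0,"dz":0.015,"rx":0,"ry":0,"rz":0,"fingers":-1}])

```text
time_s: 28.3
tool_pos: [523.8, 39.1, 93.6]
tool_rot: [3.029, -0.216, 0.667]
contact_force: [-11.8, 2.4, 12.6]
gripper_width: 0.5
grip_force: 8.2
```

```bash
python3 - <<'E'
from st import *
status([0,0,0])
E
```

```text
driver in rail [-23.53  73.75  26.02] force rail [-5.54  0.66 16.46] torque [ 0.07  1.81 -0.01] 28.3 0.5040114851656401 tcp [523.82  39.11  93.64]
```

Call:
carry_out(series=[{"dx":0,"dy":0,"dz":-0.3,"rx":0,"ry":0,"rz":0,"fingers":-1},{"dx":0,"dy":0,"dz":-0.7,"rx":0,"ry":0,"rz":0,"fingers":-1},{"dx":0,"dy":0,"dz":-1,"rx":0,"ry":0,"rz":0,"fingers":-1},{"dx":0,"dy":0,"dz":-1,"rx":0,"ry":0,"rz":0,"fingers":-1}])

```text
time_s: 28.63
tool_pos: [484.1, 46.4, 189.9]
tool_rot: [3.03, -0.217, 0.68]
contact_force: [0.7, -0.4, 1.4]
gripper_width: 0.7
grip_force: 0.0
```

Call:
carry_out(series=[{"dx":-0.6,"dy":0.4,"dz":-0.4,"rx":0,"ry":0,"rz":0,"fingers":-1},{"dx":-0.6,"dy":0.4,"dz":-0.4,"rx":0,"ry":0,"rz":0,"fingers":-1},{"dx":-0.6,"dy":0.4,"dz":-0.4,"rx":0,"ry":0,"rz":0,"fingers":-1},{"dx":-0.6,"dy":0.4,"dz":-0.4,"rx":0,"ry":0,"rz":0,"fingers":-1}])

```text
time_s: 28.97
tool_pos: [406.1, 15.2, 196.4]
tool_rot: [3.028, -0.218, 0.673]
contact_force: [1.6, 0.4, 0.0]
gripper_width: 0.2
grip_force: 0.0
```

```bash
python3 - <<'E'
from h import *
for i in range(10): camera("top")
o=get_obs();w=camera("wrist");s=camera("scene");t=camera("top")
print(o["tool_pos"],o["time_s"],np.abs(o["dq"]).max())
c=np.zeros((600,800,3),np.uint8)
c[:250,:400]=cv2.resize(w["frame"],(400,250))
c[:250,400:]=cv2.resize(t["frame"][140:240,280:440],(400,250),interpolation=cv2.INTER_CUBIC)
c[250:]=cv2.resize(s["frame"][95:183,290:418][: , :],(800,550),interpolation=cv2.INTER_CUBIC)[:350]
c[:250,:400]=cv2.resize(w["frame"][0:300,120:600],(400,250))
cv2.imwrite("pics/end.png",c[:,:,::-1]); import pickle; pickle.dump((o,w,s,t),open("end.pkl","wb"))
E
```

```text
[407.39111343  16.25804225 195.38430859] 29.4667 0.004721267289469327
```

View pics/end.png

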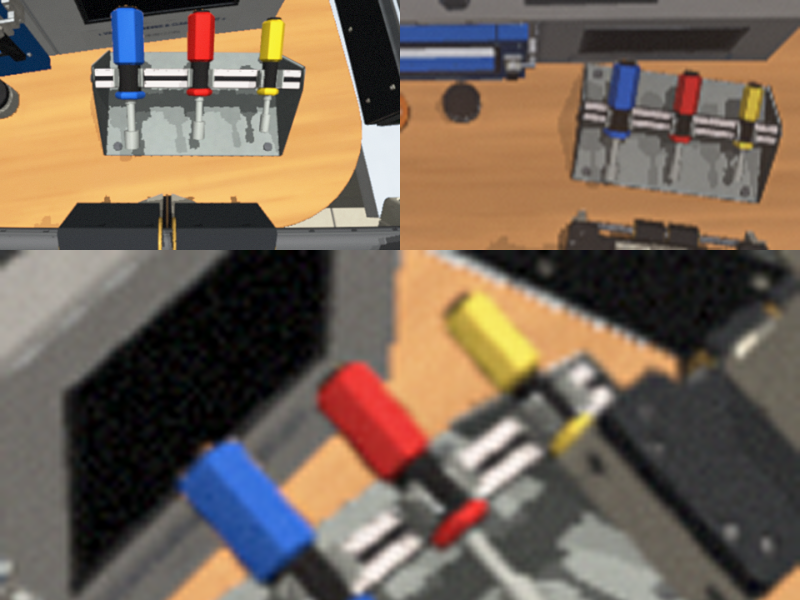

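All three sit in their own clips, handles up the slope. In the wrist panel the collars are at (130,95), (200,92), (269,92) and handle tops at (126,9), (200,11), (272,20). A quick numeric check follows before handing in.

```bash
python3 - <<'E'
from st import *
import pickle
o,w,s,t=pickle.load(open("end.pkl","rb")); T=wristT(w,o)
G=R.from_euler("z",RY,degrees=True)*R.from_euler("y",-25,degrees=True)
def rp(p,z):
    a,d=ray(w,120+p[0]*1.2,p[1]*1.2,T); a=G.inv().apply(a-RAIL); d=G.inv().apply(d); return (a+d*(z-a[2])/d[2])[:2]
for k,c,e,b,r,L in(("blue",(130,95),(126,9),(132,146),12,14.5,),("red",(200,92),(200,11),(199,137),10,12.5),("yel",(269,92),(272,20),(265,131),8,10.5)) if 0 else (("blue",(130,95),(126,9),(132,146),12,0),("red",(200,92),(200,11),(199,137),10,0),("yel",(269,92),(272,20),(265,131),8,0)):
    C,E,B=rp(c,b_:=r),rp(e,r),rp(b,r); d=E-B
    print(k,"collar(-17)",C,"end",E,"tip",B,"yaw rad",np.arctan2(d[1],d[0]))
E
```

```text
blue collar(-17) [-19.26  74.26] end [65.55 75.72] tip [-75.38  73.88] yaw rad 0.013096287665857981
red collar(-17) [-16.12  -1.21] end [64.17  1.1 ] tip [-65.41  -1.64] yaw rad 0.021096272383473644
yel collar(-17) [-15.66 -77.1 ] end [ 57.07 -73.87] tip [-58.68 -76.62] yaw rad 0.023696173380623246
```

```bash
python3 -c "
from station import *
print(sign_off())"
```

```text
the job is handed in; nothing more can be done
None
```

I put all three nut drivers in their own clips (blue left, red middle, yellow right), handles up the slope, and handed the job in about 30 s into the 70 s limit. The hand-in gave no verdict; press tests put each waist home to about a millimetre, and the last picture puts red and yellow up to about 4 mm up the slope from centre, against the 8 mm limit.

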